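# Charge a ball-mill jar with grinding balls

## Task

Get the ball mill ready to run: first clamp the grinding jar in the mill by swinging the clamp lever clockwise until all three jaws grip the jar firmly and leave it tight, then use the scoop to move every grinding ball from the pan into the jar; never touch the balls with the gripper itself. When all the balls are in, set the lid squarely on the jar, and lay the scoop back on its mat, on its base with the whole scoop over the mat; leave the bottles where they stand.

Things in the scene. Friction and masses are not known exactly. Their poses are not given: they have to be found in the camera images.
- mill_seat (a point): Centre of the round jar seat on top of the ball mill, 82 mm above the bench; the clamp ring's vertical axis passes through it. The mill is a low light-grey bench machine, fixed, 300 mm deep (along this frame's x) by 220 mm wide about this point, housing top 70 mm above the bench; its control panel faces the robot (-x). Yaw varies by up to 0.2 rad.
- clamp_ring (a joint): Aluminium clamp ring round the jar seat, rad; grows CLOCKWISE seen from above. 0 = open; starts at 0 to 0.2, end stop 1.25. Drives all three jaws inwards together, 11 mm per rad; they meet a centred jar at about 0.82, then it goes tight (0.83 to 0.95). About 8 N at the post turns it; 14 to 20 N there clamps the jar. It stays where it is left.
- clamp_post (a point): Black upright round handle post (the clamp lever) on the clamp ring, 18 mm in diameter, on the robot's side of the jar, 128 mm from the ring's axis. This point is on its centre line, 126 mm above the bench; the post is bare from 92 to 150 mm above the bench. It can be held from above and led along its arc.
- jaw0: One of three steel clamp jaws with a white plastic face, 24 mm wide and 20 mm tall, evenly spaced round the jar's foot, sliding radially with the clamp ring.
- jaw1: Second jaw, like jaw0.
- jaw2: Third jaw, like jaw0.
- jar: Round steel grinding jar, open at the top, standing loose on the mill's seat between the open jaws. Origin: centre of its underside; z up. 90 mm tall (rim 172 mm above the bench); foot 112 mm in diameter and 22 mm high (the jaws grip this), body 104 mm outside and 92 mm inside, inner floor 22 mm above the underside. 0.9 kg; it need not be lifted.
- lid_knob (a point): Centre of the black knob (32 mm in diameter, 22 mm tall) of the jar's steel lid; z is the lid's axis, up. The plate is 108 mm in diameter, 9 mm thick, its underside 29 mm below this point; a plug 82 mm in diameter reaches 6 mm lower, into the jar's mouth. Starts flat on the bench left of the mill. Seated on the jar, this point is 119 mm above the jar's underside. 0.25 kg.
- scoop_grip (a point): Grip point on the black rubber handle of the aluminium scoop, 0.14 kg, half-way up it. x: along the scoop towards its mouth; z: up as it stands on its base. The handle is a level bar along x, 16 mm wide, 22 mm tall, from 67 mm behind to 18 mm ahead of this point, which is 64 mm above the underside of the bowl.
- scoop_lip (a point): Middle of the scoop's front edge (lip), underside: 128 mm ahead of scoop_grip and 64 mm below it; same axes. The bowl is open in front and above, 95 mm long, 80 mm wide outside, 75 inside; back wall 38 mm tall, 32 mm ahead of scoop_grip; floor 3 mm thick, 1.5 at the lip; side walls 38 mm tall behind, sloping down to the lip.
- mat: Grey rest mat of the scoop, fixed on the bench, 240 mm (its x) by 130 mm (its y), 3 mm thick. Origin: centre of its underside. The scoop starts lying along it, mouth away from the robot.
- pan: Steel pan with the grinding balls, fixed. Origin: centre of its underside; x along the pan, away from the robot. Inside 250 (x) by 98 mm; floor and walls 3 mm thick. End wall away from the robot 60 mm high, that towards the robot 22 mm, the side walls rise from 22 to 60 mm. The balls start in the far half.
- ball0: Agate grinding ball, 30 mm in diameter, 37 g, brown-grey, polished and slippery; it rests on a level surface and rolls on slopes over about 6 degrees. Origin at its centre. The scoop holds four to seven. Some of the nine balls are absent from start to start (state None).
- ball1: Another grinding ball, like ball0 (may be absent).
- ball2: Another grinding ball, like ball0 (may be absent).
- ball3: Another grinding ball, like ball0 (may be absent).
- ball4: Another grinding ball, like ball0 (may be absent).
- ball5: Another grinding ball, like ball0 (may be absent).
- ball6: Another grinding ball, like ball0 (may be absent).
- ball7: Another grinding ball, like ball0 (may be absent).
- ball8: Another grinding ball, like ball0 (may be absent).
- bottle_a: Bystander: amber bottle with white cap, 64 mm in diameter, 150 mm tall, standing beyond the lid, left of the mill; origin at the centre of its underside. Leave it alone.
- bottle_b: Bystander: amber jar with white cap, 60 mm in diameter, 130 mm tall, standing beyond the mat to the right of the pan; origin at the centre of its underside. Leave it alone.

How it is judged:
By the outcome, as a careful person would: the job done as asked, in the order asked, and still so for the second after the job is handed in, with the robot touching nothing.
Of ball0, ball1, ball2, ball3, ball4, ball5, ball6, ball7, ball8 only 7 to 9 are there at a start; the rules pass over those that are not, and their reading is None.
At some moment in a run one of scoop, lid may be knocked a few centimetres aside while the robot is not near it.
It also fails if it takes over 208 s, if anything falls off the work surface, if the arm or the gripper's body presses on something with over 40 N, if the wrist force passes 120 N, or if a joint passes its speed limit or range.

## Robot

A 7-joint arm with a two-finger parallel gripper is mounted at the origin on the work surface. World frame = base frame: x ahead of the robot, y to its left, z up, the work surface at z = 0. Lengths are in m, angles in degrees, forces in N, time in s.
With the tool pointing down it reaches from about 0.425 to 0.95 m from the base axis. Payload 4.7 kg.
Tool frame: the origin (TCP) lies between the finger pads; the fingertips stand 25 mm ahead of it and the grasp point (between the pads) lies 6 mm ahead of it; z points along the fingers, y is the line along which they close (so a half turn about z gives the same grasp; the last joint's range is limited). The gripper opens to 87 mm and grips with 3 to 60 N. Pads are 19 mm wide; open, the fingers measure 117 mm over their backs; the gripper's body (75 mm by 190 mm) begins 51 mm behind the grasp point.
Start: joints at [-74.364, 26.849, -2.785, 87.806, 1.381, 65.374, -4.715], TCP at [0.201, 0.645, 0.248] pointing down, gripper open.
Joint ranges: [-148.3, 148.3], [-19.14, 114.17], [-79.39, 73.82], [5.75, 140.21], [-59.74, 239.74], [12.07, 113.84], [-152.46, 152.46]. Speed limits (degrees/s): [147.25, 147.25, 180, 180, 180, 180, 180].

## Interface

Orientations are given as [roll, pitch, yaw] about the fixed x, y, z axes, in that order (R = Rz(yaw) Ry(pitch) Rx(roll)).
In Python, from cell import robot, grab_frame, calibration, nets gives the robot as it stands. Calls block until the motion is done:
- robot.move_to(position, orientation): joint-space move of the TCP to a pose.
- robot.movel(position, vel=0.15, frame=None): straight line of the TCP; frame=None keeps the orientation; vel is the mean speed in m/s.
- robot.move_joints(angles): joint-space move.
- robot.set_gripper(opening, effort=None): opening from 0.0 (shut) to 1.0 (fully open); effort is the grip in N (None keeps the last); returns when the fingers have stopped.
- robot.sleep(seconds).
- robot.inverse_kinematics(position, orientation): joint angles nearest the present ones, or None.
- robot.read_state(): the state.
- grab_frame(name): name is "scene" or "side" or "wrist"; returns the picture (400x640x3 uint8, blue, green, red); there is no depth.
- calibration(name): a dict with "mtx" (3x3 intrinsics, pixels), "R" (3x3) and "t" (3): a world point X has camera coordinates R X + t; the wrist camera has in their place "hand_eye" (4x4, takes a point from camera to tool coordinates, whose origin is the TCP and whose axes are the flange's). Camera axes: x right, y down, z forward; pixel columns grow to the right and rows downward; lengths in m; the calibration is good to about 2 mm. A picture is of the moment at which its call begins: read the wrist's pose just before it. calibration takes no time and is no camera call.
A pose or a line that the arm cannot do raises robot.IKError and nothing moves.
- robot.finish_job(): hands the job in; it is judged then, once.
Trained networks look in the newest picture that a camera, given by its name, has taken for a name from the list of things; names that differ only in an ending like _2 or _b are one class to them, and where a whole thing is asked for, a point or a joint stands for the part that bears it (a point fixed in the world has none). Each returns a list of dicts, best first, with "conf" (0 to 1); they miss things now and then, are a little off and sometimes report something else, mostly with a low value. They report only what shows in the picture. A call takes as long as a camera call.
- nets.outline_of(query, camera): "mask" (400x640 bool, what is visible of it).
- nets.mark_of(query, camera): "location" ([x, y, z] in m, in the coordinates of the camera as it stood for that picture, good to about 4 mm: a listed point, or the origin of a listed thing).
The state is a dict: "t": time; "joint_pos": joint angles; "joint_velocities": joint speeds; "joint_efforts": joint torques, N m; "tool_pos": TCP position; "ee_rot": TCP orientation; "contact_force": force on the tool from outside, world axes, zero at the start; "wrist_torque": the same for the moment, N m; "opening": opening from 0.0 (shut) to 1.0 (fully open); "gripper_force": force on a finger pad.
Only numpy, scipy, OpenCV 4.12 (cv2) and the standard library are available. Lean on these libraries where they do the work, as an engineer would, in place of code of your own. Each camera call takes 0.05 s, during which the arm holds its last target. There are 200 camera calls.

## Working session

There is one attempt and no reset: what is moved stays moved. The work goes in short steps, each a Python script; the robot and the scene stay as the last script left them, time stands still between calls to the robot, and variables do not carry over. Pictures are saved under pics/ and viewed, at most 14 in all, crops included, and the job is handed in when it is done.

```bash
ls; mkdir -p pics
cat > h.py <<'E'
from cell import robot, grab_frame, calibration, nets
import numpy as np, cv2
from scipy.spatial.transform import Rotation as Rn
def w(loc,cam,st=None):
    c=calibration(cam)
    if cam!="wrist": return np.array(c["R"]).T@(np.array(loc)-np.array(c["t"]))
    p=np.array(c["hand_eye"])@np.r_[loc,1]
    return Rn.from_euler("xyz",st["ee_rot"],degrees=True).as_matrix()@p[:3]+st["tool_pos"]
def find(q,cam,st=None,n=1):
    r=nets.mark_of(q,cam)
    return [(round(d["conf"],2),np.round(w(d["location"],cam,st),4)) for d in r[:n]]
def S(): return robot.read_state()
def pic(cam,name):
    f=grab_frame(cam); cv2.imwrite(f"pics/{name}.png",f); return f
E
python3 - <<'E'
from h import *
print(S())
for c in("scene","side"):
    pic(c,c+"0")
    for q in["mill_seat","clamp_post","jar","lid_knob","scoop_grip","scoop_lip","mat","pan","jaw0","ball0","bottle_a","bottle_b"]:
        print(c,q,find(q,c,n=10 if q in("ball0","jaw0") else 2))
print(calibration("wrist"))
E
```

```text
pics
{'t': 0.0, 'joint_pos': array([-74.36365686,  26.89796063,  -2.78472769,  87.87410166,
         1.38154645,  65.37533013,  -4.71455194]), 'joint_velocities': array([ 0.01617741, -0.04157105,  0.05176354,  0.02528804, -0.05637522,
       -0.01346922, -0.03656085]), 'joint_efforts': array([-6.75723713e-04, -5.07965791e+01, -8.10363377e-02, -2.36158955e+01,
       -6.13824581e-02,  3.77977139e-02,  1.81113624e-04]), 'tool_pos': array([0.20046243, 0.64396274, 0.24648893]), 'ee_rot': array([-1.79886291e+02,  4.67495410e-03,  1.62711209e+02]), 'contact_force': array([-0.40002463,  0.17034981, -0.59094594]), 'wrist_torque': array([0.03402098, 0.00016488, 0.02194484]), 'gripper_force': 0.0, 'opening': 0.9991475868284156}
scene mill_seat [(0.84, array([0.6028, 0.1461, 0.085 ])), (0.29, array([ 0.6885, -0.3302,  0.0037]))]
scene clamp_post [(0.79, array([0.4877, 0.089 , 0.1288])), (0.32, array([ 0.6497, -0.1841,  0.0249]))]
scene jar [(0.58, array([0.6039, 0.1427, 0.0875])), (0.29, array([ 0.6439, -0.2144,  0.0185]))]
scene lid_knob [(0.82, array([0.5294, 0.4358, 0.0406]))]
scene scoop_gr
[... 1310 characters left out ...]
0.65, array([0.6205, 0.2053, 0.0854]))]
side ball0 []
side bottle_a [(0.59, array([6.680e-01, 4.115e-01, 4.000e-04]))]
side bottle_b [(0.59, array([6.680e-01, 4.115e-01, 4.000e-04]))]
{'mtx': array([[292.68411684,   0.        , 322.4348971 ],
       [  0.        , 292.68411684, 196.46098465],
       [  0.        ,   0.        ,   1.        ]]), 'hand_eye': array([[-1.60416536e-04, -9.53135874e-01, -3.02542525e-01,
         8.37981246e-02],
       [ 9.99999771e-01, -3.51623086e-04,  5.77532295e-04,
        -5.74580321e-04],
       [-6.56847685e-04, -3.02542363e-01,  9.53135713e-01,
        -1.36217861e-01],
       [ 0.00000000e+00,  0.00000000e+00,  0.00000000e+00,
         1.00000000e+00]])}
```

View pics/scene0.png

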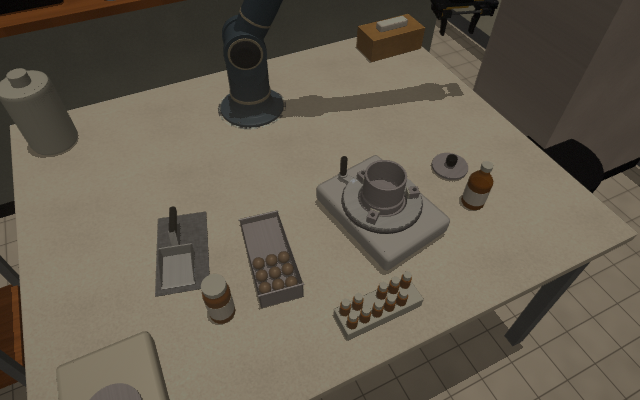

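View pics/side0.png

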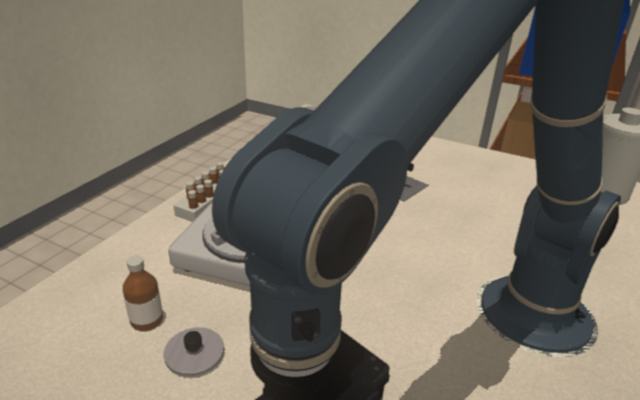

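The scene view shows nine balls in the far half of the pan (~272,272), the scoop on the mat (180,255), the post at (343,165), and the lid at (450,163). I'll refine these with the wrist camera.

```bash
cat >> h.py <<'E'
def look(p,yaw,qs,name=None):
    robot.move_to(p,[180,0,yaw]); robot.sleep(0.2); st=S(); f=grab_frame("wrist")
    if name: cv2.imwrite(f"pics/{name}.png",f)
    for q in qs: print(q,find(q,"wrist",st,n=10 if q in("ball0","jaw0") else 2))
    return st
E
python3 - <<'E'
from h import *
look([.46,-.37,.36],90,["mat","scoop_grip","scoop_lip","bottle_b"],"w_scoop")
look([.60,-.17,.36],90,["pan","ball0"],"w_pan")
look([.57,.13,.42],90,["mill_seat","jar","clamp_post","jaw0"],"w_mill")
print(S())
a=[cv2.imread(f"pics/w_{n}.png") for n in("scoop","pan","mill")]
cv2.imwrite("pics/w3.png",cv2.resize(np.vstack([np.hstack(a[:2]),np.hstack([a[2],a[2]*0])]),(800,500),interpolation=cv2.INTER_AREA))
E
```

```text
mat [(0.85, array([ 0.4766, -0.3676, -0.0012])), (0.74, array([ 0.5763, -0.4057,  0.0007]))]
scoop_grip [(0.86, array([ 0.4581, -0.3739,  0.0621])), (0.45, array([ 0.6888, -0.1534,  0.0165]))]
scoop_lip [(0.67, array([ 0.5764, -0.4038, -0.0021]))]
bottle_b [(0.62, array([ 0.6841, -0.3291,  0.0026]))]
pan [(0.68, array([ 0.5954, -0.1712, -0.0035])), (0.3, array([ 0.62  , -0.1429,  0.015 ]))]
ball0 [(0.82, array([ 0.6888, -0.1851,  0.0183])), (0.81, array([ 0.6785, -0.2166,  0.0157])), (0.79, array([ 0.6599, -0.1527,  0.0199])), (0.68, array([ 0.6175, -0.1404,  0.0178])), (0.66, array([ 0.645 , -0.211 ,  0.0175])), (0.58, array([ 0.6125, -0.1757,  0.0167])), (0.57, array([ 0.6906, -0.1552,  0.0147])), (0.54, array([ 0.6493, -0.1818,  0.0184])), (0.52, array([ 0.6052, -0.2093,  0.0169]))]
mill_seat []
jar []
clamp_post [(0.77, array([0.4877, 0.0899, 0.1226]))]
jaw0 [(0.75, array([0.6248, 0.2011, 0.0853])), (0.74, array([0.5433, 0.1343, 0.0889])), (0.34, array([ 0.6068, -0.2087,  0.014 ]))]
{'t': 8.35, 'joint_pos': array([-65.9355682 ,  21.61011576,  69.02519723,  88.28386876,
       -20.22630614,  84.0375061 ,   3.81004063]), 'joint_velocities': array([-0.25622471, -0.03258287, -0.07620738, -0.17245691,  0.04485411,
        0.11345754, -0.07280892]), 'joint_efforts': array([ 1.13441977e-01, -3.01576388e+01,  9.13915515e+00, -2.42595005e+01,
       -5.50610432e-02,  4.20848129e-02,  3.18568091e-04]), 'tool_pos': array([0.57008209, 0.12961442, 0.41995023]), 'ee_rot': array([-1.79996873e+02,  1.52550851e-03,  8.99610680e+01]), 'contact_force': array([-0.13723016, -0.21148552, -0.39514171]), 'wrist_torque': array([-0.09984211,  0.01544904, -0.0026448 ]), 'gripper_force': 0.0, 'opening': 0.9985286909774616}
```

View pics/w3.png

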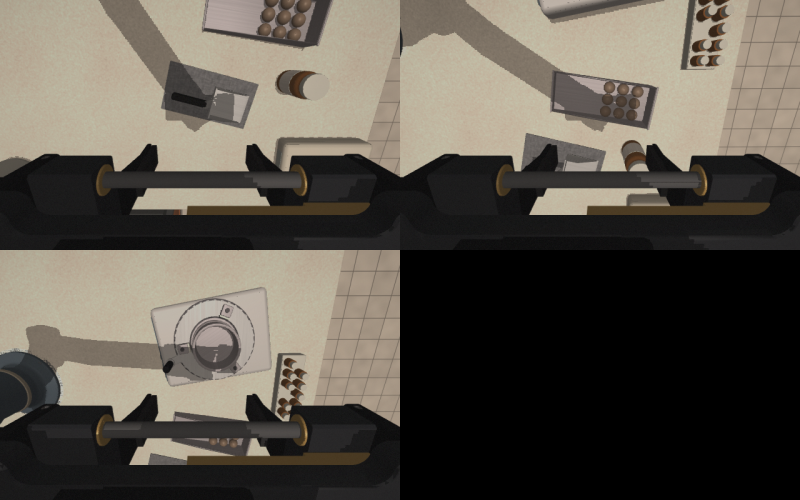

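```bash
cat > clamp.py <<'E'
from h import *
C=np.array([.6032,.1458]); R=.1283
a0=np.degrees(np.arctan2(.0895-C[1],.4877-C[0]))
pt=lambda a,z:[C[0]+R*np.cos(np.radians(a)),C[1]+R*np.sin(np.radians(a)),z]
robot.move_joints([-12,15,0,88,0,77,0]); s=S(); print(np.round(s["tool_pos"],3),np.round(s["ee_rot"],1))
robot.set_gripper(.6,30)
for y in(a0%360,(a0+180)%360):
    q=robot.inverse_kinematics(pt(a0,.25),[180,0,y]); print(y,None if q is None else np.round(q,1))
E
python3 clamp.py
```

```text
[0.594 0.083 0.378] [-180.    0.  102.]
205.98672845605438 [ -2.   10.8 -15.1 110.8   3.3  58.8  97.4]
25.98672845605438 [-22.    9.8   7.6 111.8  -1.5  58.4 -77.7]
```

```bash
cat > clamp2.py <<'E'
from h import *
C=np.array([.6032,.1458]); R=.1283
a0=np.degrees(np.arctan2(.0895-C[1],.4877-C[0]))
pt=lambda a,z:[C[0]+R*np.cos(np.radians(a)),C[1]+R*np.sin(np.radians(a)),z]
yw=lambda a:((a%360)+180)%360-180
robot.move_to(pt(a0,.25),[180,0,yw(a0)])
robot.movel(pt(a0,.137),vel=.1)
robot.set_gripper(0,40); s=S(); print("opening",s["opening"],s["contact_force"],s["t"])
a=a0; z=.137; hi=0
while a>a0-80:
    a-=2 if a>a0-30 else 1
    robot.movel(pt(a,z),vel=.05,frame=[180,0,yw(a)]); robot.sleep(.1)
    s=S(); f=s["contact_force"]; r=np.radians(a)
    F=-f[:2]@[np.sin(r),-np.cos(r)]; Fr=f[:2]@[np.cos(r),np.sin(r)]
    d=s["tool_pos"][:2]-C
    print(round(a0-a,1),"act",round((a0-np.degrees(np.arctan2(d[1],d[0]))+180)%360-180,1),"R",round(np.hypot(*d),4),"Ft",round(F,1),"Fr",round(Fr,1))
    if F>24: break
print(s["t"])
E
python3 clamp2.py
```

```text
opening 0.19331901085551903 [-1.96138142  1.3091844   1.70224663] 13.8167
2.0 act 1.3 R 0.1283 Ft 5.4 Fr -0.1
4.0 act 3.5 R 0.1283 Ft 5.0 Fr -0.1
6.0 act 5.6 R 0.1283 Ft 5.3 Fr -0.9
8.0 act 7.7 R 0.1283 Ft 4.9 Fr -1.0
10.0 act 9.7 R 0.1282 Ft 4.4 Fr 0.3
12.0 act 11.7 R 0.1282 Ft 4.9 Fr -1.4
14.0 act 13.8 R 0.1282 Ft 4.6 Fr -1.8
16.0 act 15.8 R 0.1282 Ft 4.8 Fr -1.5
18.0 act 17.7 R 0.1281 Ft 4.1 Fr -1.0
20.0 act 19.7 R 0.1281 Ft 5.6 Fr -1.0
22.0 act 21.7 R 0.1281 Ft 4.4 Fr -1.6
24.0 act 23.7 R 0.1281 Ft 4.5 Fr -2.3
26.0 act 25.7 R 0.1281 Ft 4.7 Fr -1.7
28.0 act 27.7 R 0.128 Ft 4.5 Fr -2.3
30.0 act 29.7 R 0.128 Ft 5.4 Fr -2.6
31.0 act 30.5 R 0.128 Ft 5.0 Fr -2.1
32.0 act 31.5 R 0.128 Ft 5.9 Fr -1.4
33.0 act 32.5 R 0.128 Ft 5.9 Fr -3.2
34.0 act 33.5 R 0.128 Ft 6.0 Fr -2.4
35.0 act 34.4 R 0.1279 Ft 5.4 Fr -3.4
36.0 act 35.3 R 0.1279 Ft 6.4 Fr -3.0
37.0 act 36.2 R 0.1279 Ft 6.8 Fr -2.0
38.0 act 37.2 R 0.1279 Ft 5.8 Fr -3.6
39.0 act 38.1 R 0.1279 Ft 7.7 Fr -2.3
40.0 act 38.7 R 0.1279 Ft 9.5 Fr -2.3
41.0 act 39.2 R 0.1277 Ft 12.3 Fr -3.9
42.0 act 39.7 R 0.1277 Ft 14.7 Fr -2.7
43.0 act 40.1 R 0.1276 Ft 16.8 Fr -3.3
44.0 act 40.5 R 0.1274 Ft 19.8 Fr -3.3
45.0 act 41.0 R 0.1273 Ft 21.3 Fr -3.9
46.0 act 41.4 R 0.1272 Ft 24.2 Fr -3.2
24.6667
```

```bash
cat >> h.py <<'E'
from scipy.optimize import minimize
def proj(P,cam,st=None):
    c=calibration(cam); P=np.asarray(P,float)
    if cam!="wrist": Q=P@np.array(c["R"]).T+c["t"]
    else:
        T=np.eye(4); T[:3,:3]=Rn.from_euler("xyz",st["ee_rot"],degrees=True).as_matrix(); T[:3,3]=st["tool_pos"]
        Q=(np.c_[P,np.ones(len(P))]@np.linalg.inv(T@np.array(c["hand_eye"])).T)[:,:3]
    uv=Q@np.array(c["mtx"]).T; return uv[:,:2]/uv[:,2:]
def fit(mask,pts,x0,cam,st=None):
    "fit (x,y,yaw) of a convex body given by points to the hull of a mask"
    con,_=cv2.findContours(mask.astype(np.uint8),cv2.RETR_EXTERNAL,cv2.CHAIN_APPROX_NONE)
    h=cv2.convexHull(max(con,key=cv2.contourArea)).astype(np.float32)
    def cost(v):
        c,s=np.cos(v[2]),np.sin(v[2]); P=np.array(pts)
        W=np.c_[v[0]+c*P[:,0]-s*P[:,1],v[1]+s*P[:,0]+c*P[:,1],P[:,2]]
        m=cv2.convexHull(proj(W,cam,st).astype(np.float32))
        i=cv2.intersectConvexConvex(h,m)[0]; return 1-i/(cv2.contourArea(h)+cv2.contourArea(m)-i)
    s0=np.array([x0+d for d in([0,0,0],[.01,0,0],[0,.01,0],[0,0,.1])])
    r=minimize(cost,x0,method="Nelder-Mead",options=dict(initial_simplex=s0,xatol=1e-5,fatol=1e-5))
    return np.round(r.x,4),round(r.fun,3)
PAN=[(x,y,z) for x,zz in((-.128,.022),(.128,.06)) for y in(-.052,.052) for z in(0,zz)]
MAT=[(x,y,.003) for x in(-.12,.12) for y in(-.065,.065)]
E
python3 - <<'E'
from h import *
robot.set_gripper(.6,40); s=S(); p=s["tool_pos"]
robot.movel([p[0]-.0,p[1],.27],vel=.15)
f=pic("scene","sc1")
m=nets.outline_of("pan","scene")[0]; print("pan sc",m["conf"],fit(m["mask"],PAN,np.array([.594,-.172,-.2]),"scene"))
m=nets.outline_of("mat","scene")[0]; print("mat sc",m["conf"],fit(m["mask"],MAT,np.array([.478,-.367,-.25]),"scene"))
print(find("clamp_post","scene"),find("jaw0","scene",n=5),find("jar","scene"))
robot.move_joints([12,15,0,88,0,77,0]); 
st=look([.60,-.15,.38],90,["pan","scoop_grip","scoop_lip"],"w_pan2")
m=nets.outline_of("pan","wrist")[0]; print("pan w",m["conf"],fit(m["mask"],PAN,np.array([.594,-.172,-.2]),"wrist",st))
print(S()["joint_pos"])
st=look([.47,-.33,.36],90,["scoop_grip","scoop_lip","mat"],"w_sc2")
m=nets.outline_of("mat","wrist")[0]; print("mat w",m["conf"],fit(m["mask"],MAT,np.array([.478,-.367,-.25]),"wrist",st))
print(S()["joint_pos"],S()["t"])
E
```

```text
pan sc 0.64 (array([ 0.5949, -0.1725, -0.1489]), np.float64(0.016))
mat sc 0.68 (array([ 0.479 , -0.3678, -0.2574]), np.float64(0.115))
[(0.69, array([0.4764, 0.1732, 0.1277]))] [(0.72, array([0.6391, 0.1048, 0.089 ])), (0.68, array([0.6195, 0.1976, 0.0851])), (0.5, array([0.549 , 0.1341, 0.087 ]))] [(0.7, array([0.6027, 0.1434, 0.0869]))]
pan [(0.77, array([ 0.5995, -0.1675, -0.0031])), (0.36, array([ 0.6188, -0.1423,  0.0173]))]
scoop_grip []
scoop_lip [(0.57, array([ 0.5747, -0.4081, -0.0049])), (0.34, array([ 0.4772, -0.3676, -0.0018]))]
pan w 0.82 (array([ 0.5969, -0.1739, -0.154 ]), np.float64(0.03))
[11.767957   16.9006594  -2.13980049 85.21506903  0.64420876 77.88769725
  9.54212379]
scoop_grip [(0.57, array([ 0.4564, -0.3724,  0.0656]))]
scoop_lip [(0.87, array([ 0.5756, -0.4027, -0.004 ]))]
mat [(0.74, array([ 4.758e-01, -3.694e-01, -4.000e-04])), (0.53, array([ 0.6047, -0.2072,  0.0117]))]
mat w 0.72 (array([ 0.4796, -0.3678, -0.2513]), np.float64(0.009))
[28.01923719 12.83794451  3.43704017 93.1661914  -0.79471682 74.0216196
 31.63784107] 30.3833
```

```bash
cat >> h.py <<'E'
LIP=np.array([.128,0,-.064]); GO=np.array([0,0,0.])  # GO: correction of grip point in hand (scoop axes)
def sp(lip,yaw,pitch,flip=0,off=None):
    "tcp pose for lip position, scoop yaw (deg), pitch (deg, + = mouth down)"
    Rs=Rn.from_euler("zy",[yaw,pitch],degrees=True)
    tcp=np.array(lip)-Rs.apply(LIP+(GO if off is None else off))+Rs.apply([0,0,.006])
    Rt=Rs*Rn.from_euler("z",180*flip,degrees=True)*Rn.from_euler("x",180,degrees=True)
    return tcp,Rt.as_euler("xyz",degrees=True)
E
python3 - <<'E'
from h import *
np.set_printoptions(suppress=True,linewidth=150)
for fl in(0,1):
  for yaw in(-40,-20,0,15,30,50,70,90):
    o=[]
    for pit in(-20,0,20,40,50):
        q=robot.inverse_kinematics(*sp([.603,.146,.18],yaw,pit,fl)); o.append("-" if q is None else str(np.round(q).astype(int)))
    print(fl,yaw,o)
  for d in(-.02,.12):
    c,s=np.cos(-.15),np.sin(-.15)
    for pit in(-25,-10,0,8):
      q=robot.inverse_kinematics(*sp([.595+c*d,-.173+s*d,.005],-8.6,pit,fl)); print("pan",fl,d,pit,None if q is None else np.round(q))
E
```

```text
0 -40 ['[ -92   18   68  123  -13   33 -147]', '[ -47   16   23  105   -7   60 -152]', '[ -23   26   -1   87   -7   85 -152]', '[ -22   39    3   70  -15  109 -148]', '-']
0 -20 ['[ -92   11   67  128   -3   30 -134]', '[ -15   13  -14  108    3   59 -140]', '[ -16   23   -6   91   -5   85 -131]', '[ -18   36    1   74  -12  109 -127]', '-']
0 0 ['[  -1    6  -28  127   24   32 -138]', '[ -10   11  -13  111    3   59 -115]', '[ -12   21   -7   93   -4   85 -108]', '[ -13   34   -2   76   -9  109 -105]', '-']
0 15 ['[  -1    5  -24  128   20   31 -115]', '[ -7  10 -12 111   3  59 -96]', '[-10  21  -6  94  -3  85 -90]', '[-11  34  -1  76  -8 109 -87]', '-']
0 30 ['[  2   5 -22 127  16  30 -92]', '[ -5  11 -10 111   2  59 -77]', '[ -7  22  -6  93  -2  85 -72]', '[ -8  35  -2  76  -6 109 -70]', '-']
0 50 ['[  2   6 -15 125  12  31 -62]', '[ -2  13  -9 108   2  59 -52]', '[ -3  24  -6  91  -1  85 -49]', '[ -4  38  -4  74  -3 108 -48]', '-']
0 70 ['[  4   8 -14 120   9  33 -37]', '[  0  16  -8 103   3  61 -29]', '[ -1  28  -6  86   0  85 -28]', '[ -3  41  -4  70  -2 109 -27]', '-']
0 90 ['
[... 1266 characters left out ...]
7 -27  90   6  86 123]', '[  9  40 -27  73   5 109 121]', '-']
1 70 ['[ 13   8 -23 119  12  34 141]', '[ 15  18 -28 102  10  62 144]', '[ 14  31 -29  85  10  87 143]', '[ 11  45 -30  69   9 110 141]', '-']
1 90 ['[ 47  22 -66 112  37  44 142]', '[ 39  36 -67  95  34  73 145]', '[ 31  49 -68  79  34  98 145]', '-', '-']
pan 1 -0.02 -25 None
pan 1 -0.02 -10 [ 25.  22. -11. 131.   6.  18.  91.]
pan 1 -0.02 0 [ 23.  23. -12. 123.   8.  35.  87.]
pan 1 -0.02 8 [ 22.  25. -12. 116.   9.  47.  85.]
pan 1 0.12 -25 [ 52.  41. -46. 123.  90.  20.  16.]
pan 1 0.12 -10 [ 23.  31. -12. 113.   9.  27.  87.]
pan 1 0.12 0 [ 21.  33. -12. 105.   9.  44.  86.]
pan 1 0.12 8 [ 20.  35. -12.  97.  10.  56.  85.]
```

Run:
```python
from h import *
g=np.array([.4555,-.3717]); yaw=-14.9
robot.set_gripper(.6,60)
robot.move_to([g[0],g[1],.20],[180,0,yaw])
robot.movel([g[0],g[1],.072],vel=.1); s=S(); print(s["contact_force"])
robot.set_gripper(0,60); s=S(); print(s["opening"],s["gripper_force"],s["contact_force"],s["tool_pos"])
robot.movel([g[0],g[1],.19],vel=.08); robot.sleep(.3); st=S(); print(st["contact_force"],st["joint_pos"],st["t"])
T,R=st["tool_pos"],Rn.from_euler("xyz",st["ee_rot"],degrees=True)
for c in("scene","wrist"):
    pic(c,c+"g")
    for q in("scoop_grip","scoop_lip"):
        for cf,p in find(q,c,st): 
            l=R.inv().apply(p-T); print(c,q,cf,p,"in scoop axes rel tcp",np.round(l*[1,-1,-1],4))
```

```text
[0.157362   0.37733766 0.95216234]
0.17470516015914023 59.997186195105314 [-0.93893013  0.82269449 -0.06044631] [ 0.45549471 -0.37166828  0.07198799]
[ 0.25821171 -0.44498339 -0.6717746 ] [ 20.8267477   22.4674239   18.60727999 104.5638698   -8.62317883
  54.36187315 -61.74196439] 36.125
scene scoop_grip 0.73 [ 0.4565 -0.3707  0.1884] in scoop axes rel tcp [ 0.0008  0.0012 -0.0014]
scene scoop_lip 0.87 [ 0.5808 -0.4092  0.1203] in scoop axes rel tcp [ 0.1308 -0.004  -0.0695]
wrist scoop_grip 0.96 [ 0.4539 -0.3751  0.1845] in scoop axes rel tcp [-0.0006 -0.0037 -0.0053]
wrist scoop_lip 0.77 [ 0.5737 -0.4044  0.1146] in scoop axes rel tcp [ 0.1227 -0.0012 -0.0752]
```

View pics/sceneg.png

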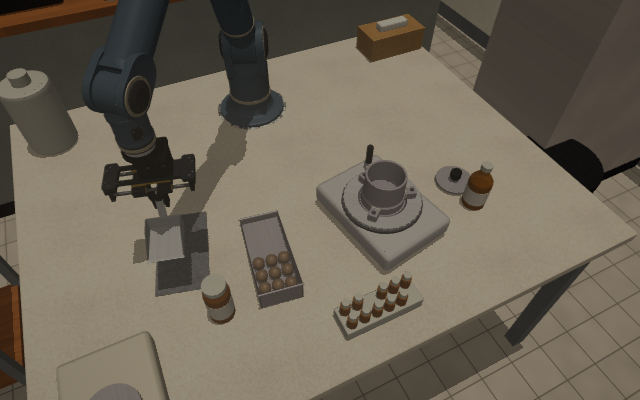

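```bash
sed -i 's/^LIP=.*/LIP=np.array([.127,-.001,-.063]); GO=np.zeros(3)/' h.py
cat >> h.py <<'E'
PX,PY,PW=.595,-.173,np.radians(-8.7)
def pan2w(x,y,z): return np.array([PX+np.cos(PW)*x-np.sin(PW)*y,PY+np.sin(PW)*x+np.cos(PW)*y,z])
def go(lip,yaw,pitch,vel=.1):
    p,o=sp(lip,yaw,pitch); robot.movel(p,vel=vel,frame=o)
def scoop(y=0,x1=.121,dyaw=0,z=.0045,p0=3,x0=-.018,fmax=25):
    yaw=np.degrees(PW)+dyaw
    p,o=sp(pan2w(x0,y,.12),yaw,p0); robot.move_to(p,o)
    go(pan2w(x0,y,.02),yaw,p0,.15); go(pan2w(x0,y,z),yaw,p0,.04)
    print("down",np.round(S()["contact_force"],1))
    x=x0
    while x<x1-1e-6:
        x=min(x+.012,x1); go(pan2w(x,y,z),yaw,p0,.07); f=S()["contact_force"]; print(round(x,3),np.round(f,1))
        if np.hypot(*f[:2])>fmax: break
    return x,y,yaw
def tip(x,y,yaw,z=.0045,p1=-12):
    for p in(-2,-7,p1): go(pan2w(x,y,z+.001),yaw,p,.05)
    print("tip",np.round(S()["contact_force"],1))
    go(pan2w(x-.004,y,.13),yaw,p1,.08)
E
python3 - <<'E'
from h import *
x,y,yaw=scoop(); print(S()["t"])
pic("scene","s1")
tip(x,y,yaw); pic("scene","s2")
print(S()["t"],S()["contact_force"])
a=[cv2.imread(f"pics/{n}.png")[180:320,180:380] for n in("s1","s2")]
cv2.imwrite("pics/s12.png",cv2.resize(np.hstack(a),(800,280)))
E
```

```text
down [-0.6  0.1 -1.3]
-0.006 [-0.3  0.7 -1. ]
0.006 [ 0.1  0.2 -1.5]
0.018 [-0.6 -0.1 -2.1]
0.03 [-0.1 -0.6 -1.2]
0.042 [-1.4  0.6 -2.3]
0.054 [ 0.2  0.2 -2.4]
0.066 [-0.3 -0.  -1.9]
0.078 [-1.2 -1.  -2.3]
0.09 [-0.2 -0.1 -3.4]
0.102 [-0.8 -0.  -2.4]
0.114 [-0.6 -0.9 -4.1]
0.121 [-1.9 -0.3 -2.5]
42.4917
tip [-9.7  3.1 21. ]
45.4833 [ 0.03718564  1.00531142 -5.27104271]
```

View pics/s12.png

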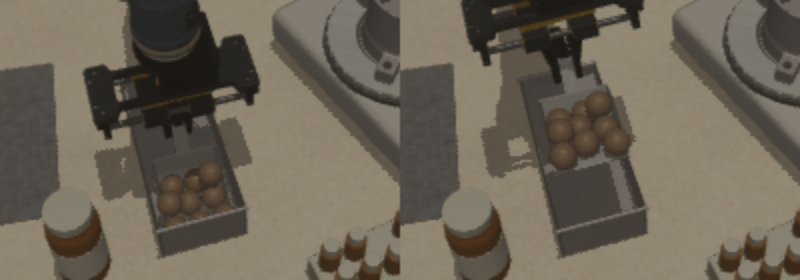

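Run:
```python
from h import *
st=S(); T,R=st["tool_pos"],Rn.from_euler("xyz",st["ee_rot"],degrees=True); print(T,st["ee_rot"])
for c in("scene","wrist"):
    pic(c,c+"h")
    for q in("scoop_grip","scoop_lip","ball0"):
        for cf,p in find(q,c,st,n=10 if q=="ball0" else 1): 
            l=R.inv().apply(p-T); print(c,q,cf,p,np.round(l*[1,-1,-1],4))
```

```text
[ 0.57335136 -0.17041164  0.17082047] [-178.15483898  -11.79295727   -8.89201312]
scene scoop_grip 0.64 [ 0.5756 -0.168   0.1726] [0.0022 0.0028 0.0013]
scene scoop_lip 0.58 [ 0.7137 -0.1935  0.1587] [ 0.1368 -0.0024 -0.0409]
scene ball0 0.64 [ 0.7044 -0.1645  0.1705] [ 0.1258  0.0252 -0.0274]
scene ball0 0.61 [ 0.6717 -0.1651  0.1604] [ 0.0922  0.0195 -0.0305]
scene ball0 0.56 [ 0.6364 -0.2013  0.1494] [ 0.0613 -0.0219 -0.034 ]
scene ball0 0.56 [ 0.6587 -0.188   0.1568] [ 0.0823 -0.0052 -0.0314]
scene ball0 0.53 [ 0.6677 -0.2137  0.1734] [ 0.0983 -0.0287 -0.017 ]
scene ball0 0.48 [ 0.6374 -0.1741  0.1412] [ 0.0564  0.0049 -0.0422]
scene ball0 0.46 [ 0.6873 -0.185   0.1681] [ 0.1119  0.0024 -0.0262]
scene ball0 0.43 [ 0.6457 -0.16    0.1703] [ 0.0683  0.021  -0.0155]
wrist scoop_grip 0.78 [ 0.5729 -0.1746  0.1641] [-0.0012 -0.0044 -0.0065]
wrist scoop_lip 0.87 [ 0.7105 -0.1895  0.1548] [ 0.1323  0.0009 -0.044 ]
wrist ball0 0.98 [ 0.634  -0.1745  0.1411] [ 0.0532  0.004  -0.0416]
wrist ball0 0.98 [ 0.7042 -0.1622  0.1663] [ 0.1244  0.0273 -0.0315]
wrist ball0 0.94 [ 0.6832 -0.1645  0.1593] [ 0.103   0.0217 -0.034 ]
wrist ball0 0.87 [ 0.6956 -0.2156  0.1711] [ 0.1251 -0.0266 -0.025 ]
wrist ball0 0.81 [ 0.6485 -0.1582  0.1648] [ 0.0696  0.023  -0.0214]
wrist ball0 0.8 [ 0.6338 -0.2027  0.1394] [ 0.0569 -0.024  -0.0432]
wrist ball0 0.77 [ 0.6902 -0.1882  0.1666] [ 0.1148 -0.0004 -0.0283]
wrist ball0 0.71 [ 0.6604 -0.1922  0.1521] [ 0.0837 -0.0092 -0.0363]
wrist ball0 0.7 [ 0.6663 -0.212   0.1699] [ 0.096  -0.0274 -0.0201]
```

View pics/wristh.png

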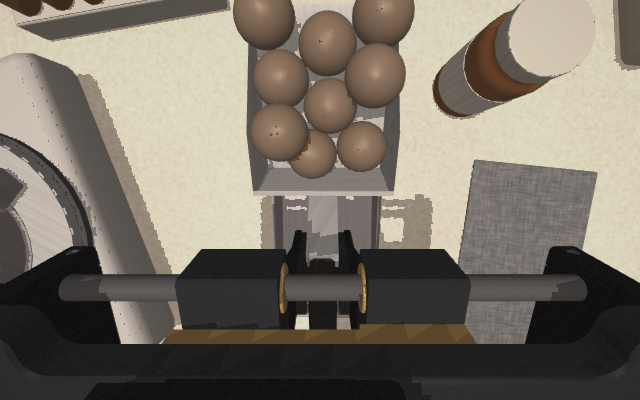

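The wrist view shows all nine balls heaped in the bowl, and the scoop has turned about 11° mouth-up in the grip. I'll shed two or three balls back into the pan to avoid spilling, then pour.

```bash
cat >> h.py <<'E'
D=-11.3
_L=Rn.from_euler("y",D,degrees=True).apply([.127,-.001,-.063])
def sp(lip,yaw,pitch,flip=0):
    "pitch = true scoop pitch; scoop is turned by D in the hand"
    Rs=Rn.from_euler("zy",[yaw,pitch-D],degrees=True)
    return np.array(lip)-Rs.apply(_L)+Rs.apply([0,0,.006]),(Rs*Rn.from_euler("x",180,degrees=True)).as_euler("xyz",degrees=True)
lz=lambda p,z0=.0055: z0+max(0,.095*np.sin(np.radians(-p)))
E
python3 - <<'E'
from h import *
yaw=np.degrees(PW)
go(pan2w(.085,0,lz(-23)+.03),yaw,-23,.08)
go(pan2w(.085,0,lz(-23)),yaw,-23,.04); print(np.round(S()["contact_force"],1))
for p in(-18,-13,-9,-6,-3,-1): go(pan2w(.085,0,lz(p)),yaw,p,.03)
robot.sleep(.5);print(np.round(S()["contact_force"],1)); pic("scene","u1")
for p in(-6,-12,-18): go(pan2w(.082,0,lz(p)),yaw,p,.03)
print(np.round(S()["contact_force"],1),S()["t"]); robot.sleep(.3);pic("scene","u2");st=S();pic("wrist","u3")
print([list(np.round(p,3)) for c,p in find("ball0","wrist",st,10)])
a=[cv2.imread(f"pics/{n}.png")[180:320,180:380] for n in("u1","u2")]+[cv2.resize(cv2.imread("pics/u3.png")[:240,180:500],(200,140))]
cv2.imwrite("pics/u.png",cv2.resize(np.hstack(a),(800,187)))
E
```

```text
[-0.1 -0.  -4.4]
[ 0.7  0.1 -4.3]
[ 0.1  0.7 -2.7] 51.4833
[[np.float64(0.626), np.float64(-0.151), np.float64(0.038)], [np.float64(0.617), np.float64(-0.202), np.float64(0.036)], [np.float64(0.641), np.float64(-0.181), np.float64(0.044)], [np.float64(0.593), np.float64(-0.181), np.float64(0.026)], [np.float64(0.599), np.float64(-0.151), np.float64(0.029)]]
```

View pics/u.png

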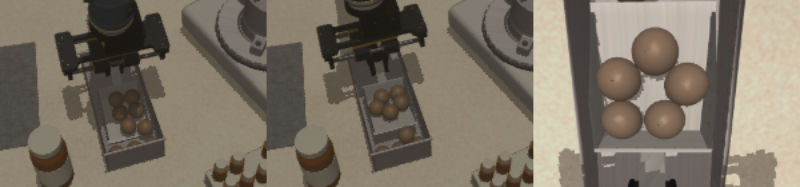

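```bash
cat >> h.py <<'E'
JC=np.array([.6032,.1452])
def pour(yaw=30,back=.012,ps=(-8,-4,-1,2,4,6,8,11,14,18,22,26,29)):
    h=np.array([np.cos(np.radians(yaw)),np.sin(np.radians(yaw))])
    P=lambda b,z: np.r_[JC-b*h,z]
    p=S()["tool_pos"]
    go(P(.05,.25),yaw,-14,.15)
    go(P(back,.20),yaw,-12,.08)
    for q in ps: go(P(back,.177),yaw,q,.03); robot.sleep(.25)
    robot.sleep(.4)
    print("poured",np.round(S()["contact_force"],1),S()["t"]); pic("scene","pr%d"%S()["t"])
    go(P(back,.23),yaw,10,.1)
    robot.sleep(.2); st=S(); pic("wrist","pw%d"%st["t"])
    print([(c,*np.round(p,3)) for c,p in find("ball0","wrist",st,10)])
E
python3 - <<'E'
from h import *
go(pan2w(.075,0,.19),np.degrees(PW),-15,.1)
print([(c,*np.round(p,3)) for c,p in ([grab_frame("scene")] and find("scoop_lip","scene",None,2))], sp(pan2w(.075,0,.19),0,0)[0]*0, pan2w(.075,0,.19))
pour()
import glob; print(sorted(glob.glob("pics/p[rw]*")))
E
```

```text
[(0.97, np.float64(0.665), np.float64(-0.185), np.float64(0.189)), (0.71, np.float64(0.62), np.float64(0.196), np.float64(0.088))] [ 0. -0.  0.] [ 0.66913704 -0.18434456  0.19      ]
poured [ 0.7  0.1 -1.3] 65.275
[]
['pics/pr65.png', 'pics/pw66.png']
```

Run:
```python
import cv2,numpy as np
a=cv2.imread("pics/pr65.png"); b=cv2.imread("pics/pw66.png")
cv2.imwrite("pics/pp.png",np.hstack([cv2.resize(a,(400,250)),cv2.resize(b,(400,250))]))
```

```text
(no output)
```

View pics/pp.png

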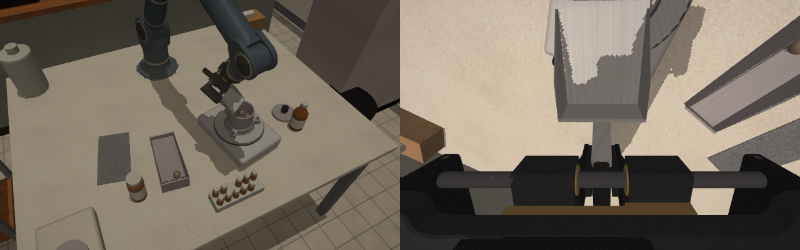

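```bash
cat >> h.py <<'E'
def tip2(x,y,yaw,p1=-15):
    for p in(-2,-5,-8,-11,p1): go(pan2w(x,y,lz(p)),yaw,p,.04)
    print("tip",np.round(S()["contact_force"],1)); robot.sleep(.3)
    go(pan2w(x-.006,y,.15),yaw,p1,.1); robot.sleep(.2)
    st=S(); pic("wrist","t%d"%st["t"]); print("t",st["t"],"in view",[(c,*np.round(p,3)) for c,p in find("ball0","wrist",st,10)])
E
python3 - <<'E'
from h import *
go(np.r_[JC-[.1,.1],.25],10,0,.2)
x,y,yaw=scoop(); tip2(x,y,yaw)
grab_frame("scene"); print([(c,*np.round(p,3)) for c,p in find("ball0","scene",None,10)])
E
cp $(ls -t pics/t*.png|head -1) pics/tip_b.png
```

```text
down [ 0.4 -0.4 -2.9]
-0.006 [-0.9 -0.7 -1.2]
0.006 [-0.5  0.6 -1.6]
0.018 [-0.5 -0.3 -1.6]
0.03 [-0.2  0.1 -1.2]
0.042 [ 0.5  0.6 -2.3]
0.054 [ 0.9  0.1 -1.6]
0.066 [ 0.1 -0.7 -1.4]
0.078 [-0.2 -0.4 -1.1]
0.09 [ 0.2  0.2 -1.5]
0.102 [-1.   0.  -1.8]
0.114 [-0.9 -1.1 -2.7]
0.121 [-0.6 -0.7 -3.7]
tip [ 0.9 -0.5 -1.7]
t 76.2833 in view [(0.85, np.float64(0.648), np.float64(-0.203), np.float64(0.155)), (0.76, np.float64(0.656), np.float64(-0.163), np.float64(0.154)), (0.69, np.float64(0.635), np.float64(-0.161), np.float64(0.147)), (0.69, np.float64(0.627), np.float64(-0.189), np.float64(0.147))]
[(0.69, np.float64(0.658), np.float64(-0.165), np.float64(0.156)), (0.67, np.float64(0.631), np.float64(-0.158), np.float64(0.15)), (0.63, np.float64(0.568), np.float64(0.131), np.float64(0.121)), (0.54, np.float64(0.604), np.float64(0.176), np.float64(0.121)), (0.48, np.float64(0.626), np.float64(-0.184), np.float64(0.152)), (0.47, np.float64(0.646), np.float64(-0.203), np.float64(0.155)), (0.39, np.float64(0.581), np.float64(0.167), np.float64(0.119))]
```

View pics/tip_b.png

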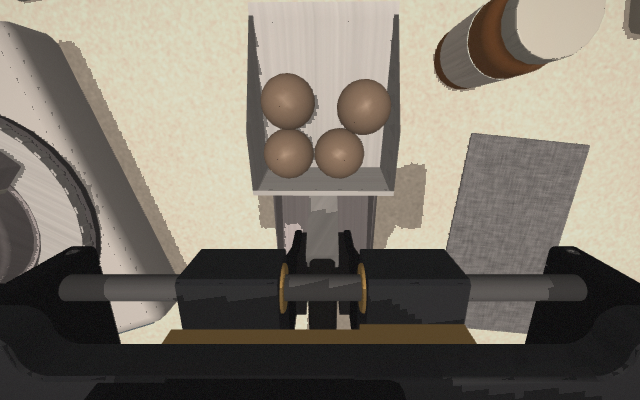

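Run:
```python
from h import *
go(pan2w(.06,0,.22),np.degrees(PW),-15,.12)
pour()
go(np.r_[JC-[.1,.15],.26],0,0,.2)
M=np.array([.479,-.368]); my=-14.5; h=np.array([np.cos(np.radians(my)),np.sin(np.radians(my))])
L=lambda z:np.r_[M+.0975*h,z]
robot.move_to(*sp(L(.10),my,0)); robot.sleep(.2)
st=S(); grab_frame("scene"); print("lip",L(.1),find("scoop_lip","scene"),find("scoop_grip","scene")); 
go(L(.02),my,0,.1)
z=.02
while z>-.003:
    z-=.002; go(L(z),my,0,.03); robot.sleep(.1); f=S()["contact_force"]; print(round(z,3),np.round(f,1))
    if f[2]>2: break
pic("scene","mat1"); print(S()["t"])
```

```text
poured [-0.1 -0.  -0.8] 88.75
[]
lip [ 0.57339439 -0.39241205  0.1       ] [(0.96, array([ 0.5744, -0.3926,  0.1049]))] [(0.88, array([ 0.4531, -0.3557,  0.1705]))]
0.018 [ 0.1 -0.4 -1.5]
0.016 [ 1.  -1.1 -1.5]
0.014 [-0.1  0.3 -0.8]
0.012 [-0.5  0.8 -1.5]
0.01 [ 0.1  0.4 -0.8]
0.008 [-0.7 -0.7 -1.6]
0.006 [ 0.  -0.1 -1.1]
0.004 [ 0.1 -0.7 -0.4]
0.002 [-2.4 -0.1  5.7]
96.5
```

Run:
```python
from h import *
robot.set_gripper(.6,20); robot.sleep(.2)
p=S()["tool_pos"]; robot.movel([p[0],p[1],.20],vel=.12)
robot.move_joints([0,15,0,88,0,77,0])
st=look([.56,.15,.36],100,["jar","clamp_post","ball0"],"wj")
pic("scene","sc3"); print(find("lid_knob","scene"),find("scoop_lip","scene"),find("scoop_grip","scene"),find("bottle_a","scene",n=2))
m=nets.outline_of("scoop_grip","scene")[0]
print(S()["joint_pos"],S()["t"])
a=cv2.imread("pics/wj.png");b=cv2.imread("pics/sc3.png")
cv2.imwrite("pics/wj2.png",np.vstack([cv2.resize(a[:250],(640,250)),b[100:400]]))
```

```text
jar [(0.6, array([0.6032, 0.1429, 0.0786])), (0.53, array([ 0.5964, -0.171 , -0.0018]))]
clamp_post [(0.69, array([0.4802, 0.1765, 0.1233]))]
ball0 [(0.96, array([0.5708, 0.1377, 0.1179])), (0.94, array([0.6225, 0.1402, 0.1407])), (0.88, array([0.5961, 0.1094, 0.1195])), (0.86, array([0.602 , 0.1473, 0.1158])), (0.74, array([0.735 , 0.1125, 0.0804])), (0.66, array([0.6309, 0.1204, 0.1184])), (0.65, array([0.5771, 0.1638, 0.1199])), (0.6, array([0.629 , 0.1578, 0.113 ])), (0.57, array([0.6029, 0.1736, 0.113 ]))]
[(0.73, array([0.4792, 0.1729, 0.1287]))] [] [(0.9, array([ 0.456 , -0.356 ,  0.0686]))] [(0.9, array([ 0.69  , -0.3289,  0.0016])), (0.79, array([0.6656, 0.4141, 0.0046]))]
[-13.21273879  13.77629766  -7.39824917  91.96299434   1.82769313
  74.37712871 -10.88904426] 101.7917
```

View pics/wj2.png

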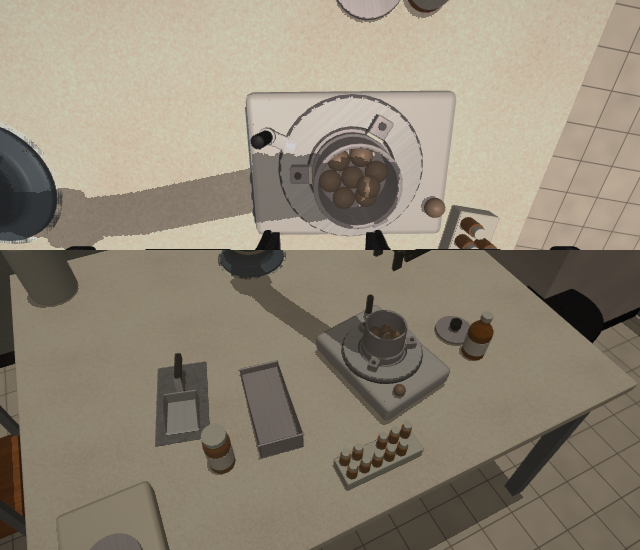

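The post-pour picture shows eight balls in the jar. The ninth rests on the mill housing at wrist pixel (434,207), about (0.735, 0.11), near the rack of vials. I need the rack's geometry before I recover the ball with the scoop.

```bash
cat >> h.py <<'E'
def ray(uv,z,cam,st=None):
    c=calibration(cam); d=np.linalg.inv(np.array(c["mtx"]))@np.r_[uv,1]
    o=w([0,0,0],cam,st); e=w(d,cam,st); return np.round(o+(e-o)*(z-o[2])/((e-o)[2]),3)
E
python3 - <<'E'
from h import *
st=S()
for n,uv in dict(left=(335,312),near=(347,337),right=(423,304),far=(404,283)).items(): print("rack sc",n,ray(uv,0.0,"scene"),ray(uv,0.02,"scene"))
for uv in((345,303),(382,286),(407,275),(352,318),(404,294)): print("vialtop sc",[list(ray(uv,z,"scene")[:2]) for z in(.03,.05,.07)])
f=pic("wrist","wr"); 
for uv in((455,207),(498,216)): print("rack w",ray(uv,.02,"wrist",st),ray(uv,0,"wrist",st))
for n,uv in dict(a=(247,93),b=(455,93),c=(443,235),d=(248,235)).items(): print("mill",n,ray(uv,.07,"wrist",st))
for t in(0,90,180,270): print("ring",t,np.hypot(*(ray((351+72*np.cos(np.radians(t)),167+72*np.sin(np.radians(t))),.085,"wrist",st)[:2]-[.6032,.1455])))
print("ball",ray((434,207),.085,"wrist",st), [ (c,*np.round(p,3)) for c,p in find("ball0","wrist",st,10) if p[0]>.66])
grab_frame("scene"); print([ (c,*np.round(p,3)) for c,p in find("ball0","scene",st,10)], ray((399,240),.085,"scene"))
robot.move_to([.72,.06,.30],[180,0,90]); robot.sleep(.2); pic("wrist","rack"); print(S()["joint_pos"],S()["t"])
E
```

```text
rack sc left [ 0.8  -0.09  0.  ] [ 0.808 -0.096  0.02 ]
rack sc near [ 0.866 -0.094  0.   ] [ 0.873 -0.099  0.02 ]
rack sc right [0.872 0.108 0.   ] [0.879 0.098 0.02 ]
rack sc far [0.805 0.098 0.   ] [0.813 0.089 0.02 ]
vialtop sc [[np.float64(0.803), np.float64(-0.067)], [np.float64(0.811), np.float64(-0.073)], [np.float64(0.82), np.float64(-0.079)]]
vialtop sc [[np.float64(0.802), np.float64(0.033)], [np.float64(0.81), np.float64(0.025)], [np.float64(0.819), np.float64(0.017)]]
vialtop sc [[np.float64(0.802), np.float64(0.103)], [np.float64(0.811), np.float64(0.093)], [np.float64(0.819), np.float64(0.084)]]
vialtop sc [[np.float64(0.842), np.float64(-0.07)], [np.float64(0.85), np.float64(-0.076)], [np.float64(0.858), np.float64(-0.082)]]
vialtop sc [[np.float64(0.842), np.float64(0.068)], [np.float64(0.85), np.float64(0.06)], [np.float64(0.858), np.float64(0.051)]]
rack w [0.8   0.104 0.02 ] [0.811 0.099 0.   ]
rack w [0.879 0.101 0.02 ] [0.893 0.096 0.   ]
mill a [0.441 0.228 0.07 ]
mill b [0.722 0.277 0.07 ]
mill c [0.769 0.069 0.07 ]
mill d [0.463 0.015 0.07 ]
ring 0 0.1022921795642267
ring 90 0.10439487535315131
ring 180 0.10463216522656879
ring 270 0.10585409770056142
ball [0.735 0.116 0.085] []
[(0.63, np.float64(0.604), np.float64(0.174), np.float64(0.12)), (0.61, np.float64(0.738), np.float64(0.108), np.float64(0.087)), (0.55, np.float64(0.572), np.float64(0.134), np.float64(0.123)), (0.39, np.float64(0.578), np.float64(0.164), np.float64(0.119)), (0.39, np.float64(0.622), np.float64(0.145), np.float64(0.145)), (0.26, np.float64(0.477), np.float64(0.174), np.float64(0.129))] [0.736 0.113 0.085]
[-7.16205443 29.40868819 -1.67876864 76.63525477  0.82105488 73.86177321
 -8.72491942] 103.0333
```

View pics/rack.png

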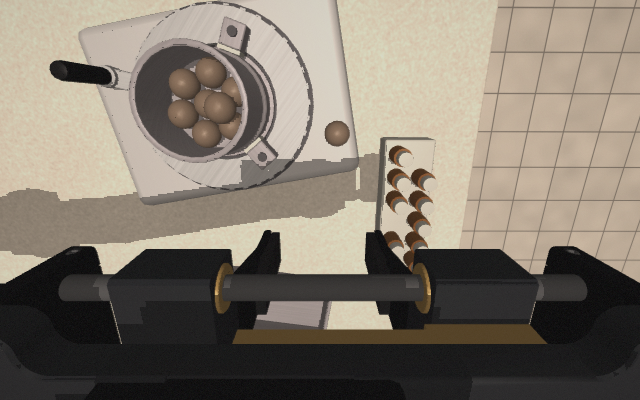

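Run:
```python
from h import *
np.set_printoptions(suppress=True,linewidth=150)
st=S()
for z in(.03,.05,.06,.07,.08): print(z,"w",ray((404,157),z,"wrist",st)[:2],ray((428,183),z,"wrist",st)[:2],"sc",ray((407,275),z,"scene")[:2],ray((404,293),z,"scene")[:2])
print("ball",ray((337,133),.085,"wrist",st),"corner",ray((357,168),.07,"wrist",st),"ring far",ray((313,100),.085,"wrist",st))
def spn(lip,yaw,pitch,D):
    L=Rn.from_euler("y",D,degrees=True).apply([.127,0,-.063]); Rs=Rn.from_euler("zy",[yaw,pitch-D],degrees=True)
    return np.array(lip)-Rs.apply(L)+Rs.apply([0,0,.006]),(Rs*Rn.from_euler("x",180,degrees=True)).as_euler("xyz",degrees=True)
for yaw in(170,180,195):
  for p in(8,0,-10,-15):
    for lx in(.76,.725):
      q=robot.inverse_kinematics(*spn([lx,.112,.073+.002*(p<0)],yaw,p,0)); print(yaw,p,lx,None if q is None else np.round(q))
for p in(-12,0,15,30): q=robot.inverse_kinematics(*spn([.615,.146,.177],180,p,0)); print("pour",p,None if q is None else np.round(q))
```

```text
0.03 w [0.834 0.074] [0.872 0.036] sc [0.802 0.103] [0.84 0.07]
0.05 w [0.828 0.077] [0.864 0.042] sc [0.811 0.093] [0.848 0.061]
0.06 w [0.826 0.079] [0.861 0.044] sc [0.815 0.089] [0.852 0.057]
0.07 w [0.823 0.081] [0.857 0.047] sc [0.819 0.084] [0.856 0.052]
0.08 w [0.82  0.083] [0.853 0.05 ] sc [0.824 0.079] [0.86  0.048]
ball [0.737 0.112 0.085] corner [0.764 0.067 0.07 ] ring far [0.709 0.149 0.085]
170 8 0.76 [ -3.  61. -16.  41.  13.  87.  67.]
170 8 0.725 [ -2.  57. -17.  51.  12.  82.  65.]
170 0 0.76 [ -2.  54. -17.  53.  14.  74.  65.]
170 0 0.725 [ -1.  50. -17.  61.  14.  70.  63.]
170 -10 0.76 [ -0.  46. -17.  66.  16.  59.  61.]
170 -10 0.725 [  0.  43. -17.  73.  16.  56.  60.]
170 -15 0.76 [ -0.  43. -17.  72.  18.  52.  59.]
170 -15 0.725 [  0.  40. -17.  79.  18.  49.  58.]
180 8 0.76 [ -4.  62. -18.  40.  14.  87.  75.]
180 8 0.725 [ -2.  57. -19.  50.  14.  82.  73.]
180 0 0.76 [ -2.  55. -19.  52.  16.  75.  72.]
180 0 0.725 [ -1.  51. -19.  60.  16.  71.  71.]
180 -10 0.76 [ -1.  47. -19.  65.  19.  60.  69.]
180 -10 0.725 [ -1.  44. -19.  72.  18.  57.  68.]
180 -15 0.76 [ -1.  44. -19.  72.  20.  53.  67.]
180 -15 0.725 [ -0.  40. -19.  78.  20.  50.  65.]
195 8 0.76 [ -5.  62. -22.  40.  17.  88.  87.]
195 8 0.725 [ -3.  58. -22.  50.  17.  83.  85.]
195 0 0.76 [ -3.  55. -22.  52.  19.  76.  84.]
195 0 0.725 [ -2.  51. -23.  60.  18.  72.  82.]
195 -10 0.76 [ -2.  48. -22.  65.  22.  61.  80.]
195 -10 0.725 [ -1.  44. -22.  72.  21.  58.  79.]
195 -15 0.76 [ -2.  44. -22.  71.  24.  54.  77.]
195 -15 0.725 [ -1.  41. -22.  77.  24.  51.  76.]
pour -12 [ -2.  28. -20.  85.  16.  58.  63.]
pour 0 [ -2.  36. -21.  74.  13.  72.  67.]
pour 15 [ -3.  47. -21.  60.  10.  89.  69.]
pour 30 [ -4.  58. -21.  47.   8. 106.  70.]
```

```bash
cat >> h.py <<'E'
D=0.; _L=np.array([.127,0,-.063])
AX=np.array([.6032,.1455]); 
H=170.; hh=np.array([np.cos(np.radians(H)),np.sin(np.radians(H))]); ll=np.array([-hh[1],hh[0]])
rl=lambda d,z,s=.006: np.r_[AX-d*hh+s*ll,z]
E
python3 - <<'E'
from h import *
np.set_printoptions(suppress=True)
g=[.4495,-.3604]
robot.set_gripper(.6,60)
robot.move_joints([25,15,0,92,0,73,-50])
robot.move_to([*g,.20],[180,0,-14.5]); robot.movel([*g,.072],vel=.12); print(S()["contact_force"])
robot.set_gripper(0,60); print(S()["opening"])
robot.movel([*g,.24],vel=.15); robot.sleep(.2); st=S()
T,R=st["tool_pos"],Rn.from_euler("xyz",st["ee_rot"],degrees=True)
for c in("scene","wrist"):
    pic(c,c+"k")
    for q in("scoop_grip","scoop_lip"):
        for cf,p in find(q,c,st): print(c,q,cf,np.round(R.inv().apply(p-T)*[1,-1,-1],4))
grab_frame("scene"); print([(c,*np.round(p,3)) for c,p in find("ball0","scene",n=10) if p[0]>.66],S()["t"])
robot.move_to(*sp(rl(.19,.24),H,5)); print(S()["joint_pos"],S()["t"])
E
```

```text
[-0.76546439 -0.20978841  0.38874284]
0.18017788716087477
scene scoop_grip 0.9 [ 0.0024  0.0043 -0.0016]
scene scoop_lip 0.95 [ 0.1282  0.0017 -0.065 ]
wrist scoop_grip 0.91 [ 0.0005 -0.0019 -0.0056]
wrist scoop_lip 0.79 [ 0.123   0.0002 -0.0726]
[(0.61, np.float64(0.739), np.float64(0.107), np.float64(0.087))] 109.2917
[ -0.6112688   66.43958931 -67.92076831  14.28788949  61.68394371
 112.38424889  65.02391208] 111.6083
```

Run:
```python
from h import *
np.set_printoptions(suppress=True,linewidth=150)
for d,z,p in((.17,.2,10),(.165,.13,10),(.163,.1,12),(.162,.072,12),(.1085,.072,12),(.1085,.1,-15),(.1085,.2,-15)):
    q=robot.inverse_kinematics(*sp(rl(d,z),H,p)); print(d,z,p,None if q is None else np.round(q))
```

```text
0.17 0.2 10 [  1.  69. -68.  20.  59. 113.  62.]
0.165 0.13 10 [  6.  71. -70.  30.  60. 106.  57.]
0.163 0.1 12 [  6.  73. -70.  30.  60. 106.  57.]
0.162 0.072 12 [  7.  74. -70.  32.  60. 104.  56.]
0.1085 0.072 12 [ 13.  72. -72.  48.  58. 100.  47.]
0.1085 0.1 -15 [ 26.  57. -74.  78.  65.  74.  32.]
0.1085 0.2 -15 [ 25.  52. -77.  71.  60.  80.  37.]
```

Run:
```python
from h import *
np.set_printoptions(suppress=True,linewidth=150)
robot.move_joints([-7,25,-4,77,3,78,70]); s=S(); print(s["tool_pos"],s["ee_rot"],s["t"])
for d,z,p in((.17,.2,10),(.165,.13,10),(.163,.1,12),(.162,.072,12),(.1085,.072,12),(.1085,.1,-15),(.1085,.2,-15)):
    q=robot.inverse_kinematics(*sp(rl(d,z),H,p)); print(d,z,p,None if q is None else np.round(q))
```

```text
[0.68810885 0.06891784 0.35396986] [-178.9326324     0.5294194   171.33684001] 112.65
0.17 0.2 10 [ -8.  63.  -1.  22.  -0. 105.  72.]
0.165 0.13 10 [-7. 62. -2. 33.  0. 95. 72.]
0.163 0.1 12 [-7. 64. -2. 32.  0. 95. 72.]
0.162 0.072 12 [-7. 65. -2. 35.  0. 93. 72.]
0.1085 0.072 12 [-8. 57. -3. 50.  1. 84. 70.]
0.1085 0.1 -15 [-9. 36. -3. 80.  6. 49. 65.]
0.1085 0.2 -15 [-9. 32. -3. 74.  5. 59. 66.]
```

Run:
```python
from h import *
go(rl(.168,.2),H,10,.2); go(rl(.165,.11),H,12,.12); go(rl(.162,.085),H,12,.05)
f0=S()["contact_force"]
for z in(.080,.076,.0725): go(rl(.162,z),H,12,.03)
print("down",np.round(S()["contact_force"]-f0,1)); pic("scene","e1")
d=.162
while d>.1086:
    d=max(d-.006,.1085); go(rl(d,.0725),H,12,.06); f=S()["contact_force"]-f0; print(round(d,4),np.round(f,1))
    if np.linalg.norm(f)>12: break
pic("scene","e2")
grab_frame("scene"); print([(c,*np.round(p,3)) for c,p in find("ball0","scene",n=10) if p[0]>.66],S()["t"])
a=[cv2.imread(f"pics/{n}.png")[180:300,300:460] for n in("e1","e2")]
cv2.imwrite("pics/e.png",cv2.resize(np.hstack(a),(800,300)))
```

```text
down [ 4.7 -0.7  3.8]
0.156 [ 1.2 -1.3  2.9]
0.15 [ 0.4 -2.4  1. ]
0.144 [ 1.1 -0.9  0.6]
0.138 [ 0.2 -0.4  0.3]
0.132 [ 0.6 -2.3  0.2]
0.126 [ -3.6   0.1 -15.9]
[] 118.4667
```

View pics/e.png

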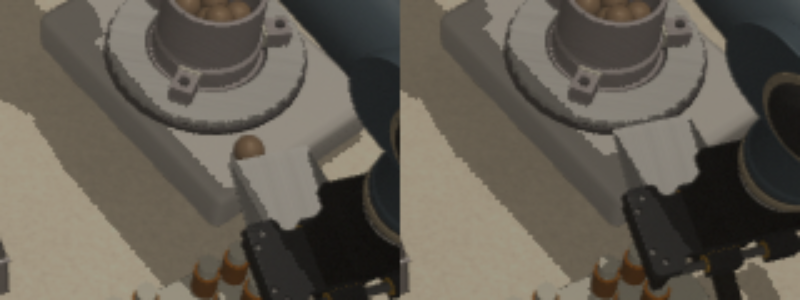

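Run:
```python
from h import *
go(rl(.130,.0725),H,12,.03); st=S(); print(st["contact_force"])
f=pic("wrist","q1"); print([(c,*np.round(p,3)) for c,p in find("ball0","wrist",st,10)],"scoop lip",find("scoop_lip","wrist",st),rl(.130,.0725), find("scoop_grip","wrist",st), st["tool_pos"])
cv2.imwrite("pics/q1c.png",cv2.resize(f[:260],(800,325)))
```

```text
[-5.82299925  0.40035444  0.85760393]
[] scoop lip [] [0.73018312 0.11701689 0.0725    ] [(0.93, array([0.865 , 0.0925, 0.1067]))] [0.86521719 0.09564042 0.11305039]
```

View pics/q1c.png

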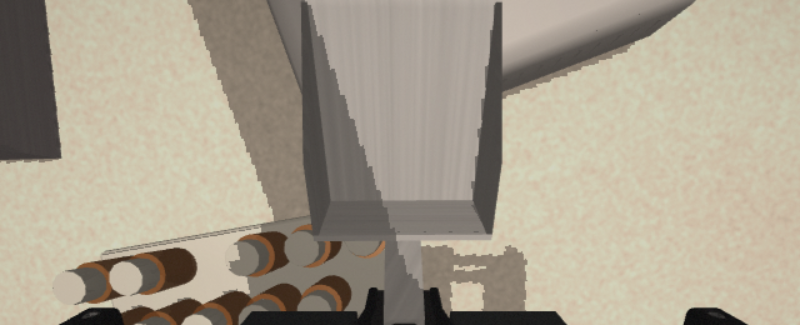

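The `sp` helper composed its angles extrinsically ("zy"), so the pitch was inverted at this heading, and the first pours were slightly rolled. I'll fix it, back off and find the ball again.

```bash
python3 - <<'E'
from h import *
p=S()["tool_pos"]
robot.movel([p[0]+.0,p[1],p[2]+.10],vel=.12)
robot.movel(np.array([p[0],p[1],p[2]+.14])-.05*np.r_[hh,0]*1,vel=.15) if 0 else None
E
sed -i 's/from_euler("zy"/from_euler("ZY"/' h.py
python3 - <<'E'
from h import *
np.set_printoptions(suppress=True,linewidth=150)
go(rl(.168,.2),H,5,.15); st=S(); print(np.round(st["joint_pos"]),st["tool_pos"],st["t"])
pic("scene","b1"); print([(c,*np.round(p,3)) for c,p in find("ball0","scene",n=10)])
pic("wrist","b2"); print([(c,*np.round(p,3)) for c,p in find("ball0","wrist",st,n=10)])
for d,z,p in((.165,.13,10),(.163,.1,12),(.162,.072,12),(.1085,.072,12),(.1085,.1,-15),(.1085,.2,-15)):
    q=robot.inverse_kinematics(*sp(rl(d,z),H,p)); print(d,z,p,None if q is None else np.round(q))
E
```

```text
[-8. 47. -2. 50.  3. 79. 70.] [0.88561811 0.08947639 0.27836548] 120.5417
[(0.53, np.float64(0.738), np.float64(0.109), np.float64(0.084)), (0.48, np.float64(0.57), np.float64(0.134), np.float64(0.124)), (0.43, np.float64(0.581), np.float64(0.163), np.float64(0.118)), (0.4, np.float64(0.605), np.float64(0.173), np.float64(0.12)), (0.38, np.float64(0.624), np.float64(0.145), np.float64(0.144))]
[]
0.165 0.13 10 [-9. 44. -2. 63.  5. 64. 68.]
0.163 0.1 12 [-9. 43. -1. 67.  6. 58. 67.]
0.162 0.072 12 [-10.  44.  -1.  69.   6.  56.  67.]
0.1085 0.072 12 [-11.  39.  -1.  78.   7.  51.  65.]
0.1085 0.1 -15 [-6. 58. -4. 46. -1. 90. 71.]
0.1085 0.2 -15 [ -7.  56.  -4.  38.  -2. 100.  71.]
```

Run:
```python
from h import *
st=S();T,R=st["tool_pos"],Rn.from_euler("xyz",st["ee_rot"],degrees=True); print(T,st["ee_rot"],"cmd lip",rl(.168,.2))
for c in("scene","wrist"):
    grab_frame(c)
    for q in("scoop_grip","scoop_lip"):
        for cf,p in find(q,c,st): print(c,q,cf,p,np.round(R.inv().apply(p-T)*[1,-1,-1],4))
a=cv2.imread("pics/sc3.png").astype(int);b=cv2.imread("pics/b1.png").astype(int)
print("patch",a[232:248,392:408].mean((0,1)),b[232:248,392:408].mean((0,1)),abs(a-b)[232:248,392:408].mean())
A=cv2.imread("pics/b1.png")[150:310,290:480]; B=cv2.imread("pics/b2.png")
cv2.imwrite("pics/last.png",np.hstack([cv2.resize(A,(400,337)),cv2.resize(B,(400,337))]))
```

```text
[0.88602215 0.08946718 0.27660418] [-179.92774971    4.7569617   170.00749183] cmd lip [0.76760581 0.11041826 0.2       ]
scene scoop_grip 0.72 [0.8899 0.0911 0.2774] [-0.0036 -0.0023  0.0005]
scene scoop_lip 0.7 [0.7558 0.1091 0.2349] [ 0.1347  0.0032 -0.0306]
wrist scoop_grip 0.81 [0.8885 0.0847 0.2703] [-0.0027  0.0043 -0.0066]
patch [73.35546875 85.234375   95.1640625 ] [ 76.98828125  89.58984375 100.31640625] 18.1015625
```

```bash
cat >> h.py <<'E'
D=-16.; _L=Rn.from_euler("y",D,degrees=True).apply([.127,0,-.063])
E
python3 - <<'E'
from h import *
np.set_printoptions(suppress=True,linewidth=150)
for d,z,p in((.168,.2,5),(.165,.13,10),(.162,.072,10),(.1085,.072,10),(.1085,.1,-15),(.1085,.2,-15)):
    P=sp(rl(d,z),H,p);q=robot.inverse_kinematics(*P); print(d,z,p,np.round(P[0],3),None if q is None else np.round(q))
for p in(-12,0,12,20,26): q=robot.inverse_kinematics(*sp(np.r_[JC-.012*hh,.177],H,p)); print("pour",p,None if q is None else np.round(q))
q=robot.inverse_kinematics(*sp([.5734,-.3924,.006],-14.5,0)); print("mat",q)
E
```

```text
0.168 0.2 5 [0.885 0.09  0.279] [-11.  38.   0.  68.   9.  55.  65.]
0.165 0.13 10 [0.874 0.092 0.219] [-14.  37.   3.  78.  12.  41.  61.]
0.162 0.072 10 [0.872 0.092 0.161] [-14.  40.   4.  82.  12.  35.  60.]
0.1085 0.072 10 [0.819 0.101 0.161] [-17.  35.   5.  90.  14.  32.  56.]
0.1085 0.1 -15 [0.846 0.097 0.134] [-8. 49. -3. 64.  3. 66. 69.]
0.1085 0.2 -15 [0.846 0.097 0.234] [-8. 45. -3. 58.  2. 76. 69.]
pour -12 [-11.  34.  -3.  79.   4.  63.  65.]
pour 0 [-15.  27.  -1.  89.   9.  50.  60.]
pour 12 [-21.  21.   4.  99.  19.  37.  49.]
pour 20 [-29.  17.  10. 105.  30.  29.  38.]
pour 26 [-38.  15.  19. 110.  42.  24.  25.]
mat [ -6.80721882  53.73050097  63.29731345 102.1426491  -39.95043775  69.54798728 -33.5518204 ]
```

```bash
cat > rec.py <<'E'
from h import *
go(rl(.168,.2),H,5,.15)
grab_frame("scene"); print("lip",find("scoop_lip","scene"),rl(.168,.2))
go(rl(.164,.11),H,10,.15); go(rl(.160,.084),H,10,.06); robot.sleep(.1)
f0=S()["contact_force"]; z=.084
while z>.064:
    z-=.0015; go(rl(.160,z),H,10,.03); robot.sleep(.05); f=S()["contact_force"]-f0
    if f[2]>2.2 or np.linalg.norm(f)>6: break
print("z",z,np.round(f,1)); z+=.0005
d=.160
while d>.1086:
    d=max(d-.006,.1085); go(rl(d,z),H,10,.06); f=S()["contact_force"]-f0; print(round(d,4),np.round(f,1))
    if np.linalg.norm(f)>10: break
pic("scene","e3")
for p,dz in((4,.001),(-1,.003),(-6,.008),(-10,.016),(-14,.028)): go(rl(d,z+dz),H,p,.04)
robot.sleep(.2); go(rl(d+.01,.20),H,-14,.1); robot.sleep(.2)
print("F",np.round(S()["contact_force"]-f0,1)); st=S()
pic("scene","e4"); print([(c,*np.round(p,3)) for c,p in find("ball0","scene",n=10)])
pic("wrist","e5"); print([(c,*np.round(p,3)) for c,p in find("ball0","wrist",st,n=10)],rl(d,.2),st["t"])
E
python3 rec.py
```

```text
lip [(0.74, array([0.7729, 0.1048, 0.2016]))] [0.76760581 0.11041826 0.2       ]
z 0.06899999999999999 [1.7 0.5 3.9]
0.154 [-0.4 -0.6  3.8]
0.148 [0.  0.1 4.6]
0.142 [ 0.5 -1.3  5.1]
0.136 [ 0.5 -1.3  3.8]
0.13 [ 0.2 -1.2  4.6]
0.124 [ 0.3 -0.7  4.4]
0.118 [ 0.2 -1.1  4.4]
0.112 [ 0.3 -0.5  4.6]
0.1085 [ 0.5 -1.   4.1]
F [-0.7 -0.8  0. ]
[(0.6, np.float64(0.57), np.float64(0.132), np.float64(0.124)), (0.58, np.float64(0.688), np.float64(0.121), np.float64(0.086)), (0.47, np.float64(0.603), np.float64(0.177), np.float64(0.118)), (0.38, np.float64(0.621), np.float64(0.146), np.float64(0.144))]
[] [0.70900975 0.12075033 0.2       ] 131.675
```

```bash
cat > rec2.py <<'E'
from h import *
H=163.; hh=np.array([np.cos(np.radians(H)),np.sin(np.radians(H))]); ll=np.array([-hh[1],hh[0]])
rl=lambda d,z,s: np.r_[AX-d*hh+s*ll,z]
s=-.062
go(rl(.10,.15,s),H,10,.15); go(rl(.092,.102,s),H,10,.1); robot.sleep(.1)
f0=S()["contact_force"]; z=.102
while z>.070:
    z-=.0015; go(rl(.092,z,s),H,10,.03); robot.sleep(.05); f=S()["contact_force"]-f0
    if f[2]>2.2 or np.linalg.norm(f)>6: break
print("z",z,np.round(f,1)); z+=.001
go(rl(.092,z+.006,s),H,10,.05); go(rl(.118,z+.006,s),H,10,.1); go(rl(.118,z+.006,-.019),H,10,.1); 
grab_frame("scene"); print([(c,*np.round(p,3)) for c,p in find("ball0","scene",n=10)])
go(rl(.118,z,-.019),H,10,.04)
d=.118
while d>.0626:
    d=max(d-.007,.0625); go(rl(d,z,-.019),H,10,.06); f=S()["contact_force"]-f0; print(round(d,4),np.round(f,1))
    if np.linalg.norm(f)>9: break
for p,dz in((5,0),(0,.001),(-4,.008),(-8,.015),(-12,.022),(-15,.03)): go(rl(d,z+dz,-.019),H,p,.04)
robot.sleep(.2); print("t",S()["t"],np.round(S()["contact_force"]-f0,1))
go(rl(d+.004,.20,-.019),H,-15,.1); robot.sleep(.2); st=S()
pic("scene","e6"); print([(c,*np.round(p,3)) for c,p in find("ball0","scene",n=10)])
pic("wrist","e7"); print([(c,*np.round(p,3)) for c,p in find("ball0","wrist",st,n=10)],find("scoop_lip","scene"),rl(d+.004,.2,-.019),st["t"])
E
python3 rec2.py
```

```text
z 0.07049999999999997 [ 1.9 -1.   2.7]
[(0.55, np.float64(0.572), np.float64(0.134), np.float64(0.121)), (0.4, np.float64(0.62), np.float64(0.146), np.float64(0.144)), (0.39, np.float64(0.605), np.float64(0.175), np.float64(0.12))]
0.111 [ 0.3 -0.6  1.9]
0.104 [-0.  -0.2  0.4]
0.097 [ 0.2 -0.3  0.6]
0.09 [ 0.4 -0.1  1.2]
0.083 [ 1.2 -0.   0.9]
0.076 [ 0.9 -0.8  0.7]
0.069 [ 0.9 -0.7  1.3]
0.0625 [-0.3  0.2  0.8]
t 145.5 [ 1.2 -0.3  0.7]
[(0.62, np.float64(0.602), np.float64(0.174), np.float64(0.12)), (0.44, np.float64(0.578), np.float64(0.165), np.float64(0.119)), (0.4, np.float64(0.62), np.float64(0.146), np.float64(0.143))]
[] [(0.76, array([0.6743, 0.1394, 0.2025]))] [0.67234933 0.14422707 0.2       ] 146.8333
```

Run:
```python
import cv2,numpy as np
A=cv2.imread("pics/e6.png")[120:320,270:490]; B=cv2.imread("pics/e7.png")[:230]
cv2.imwrite("pics/last.png",np.hstack([cv2.resize(A,(440,400)),cv2.resize(B,(360,400))]))
```

```text
(no output)
```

View pics/last.png

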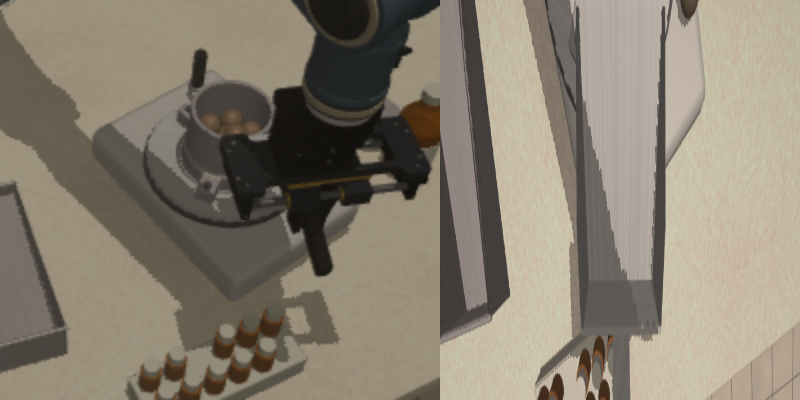

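Run:
```python
from h import *
st=S()
f=cv2.imread("pics/e7.png").astype(int); h=cv2.cvtColor(f.astype(np.uint8),cv2.COLOR_BGR2HSV)
sub=f[0:25,400:480]; m=((f[...,2]-f[...,0]>18)&(f[...,2]<150))[0:25,400:480]; ys,xs=np.nonzero(m); print(len(ys),xs.min()+400,xs.max()+400,ys.min(),ys.max())
for uv in((441,3),(xs.mean()+400,ys.mean()),(441,-8)):
    p=ray(uv,.0865,"wrist",st); r=p[:2]-AX; print(uv,p,np.hypot(*r),np.degrees(np.arctan2(r[1],r[0])))
print(st["tool_pos"],st["ee_rot"])
```

```text
191 431 459 0 9
(441, 3) [0.68  0.245 0.086] 0.1256920442987543 52.336911015697375
(np.float64(444.5078534031414), np.float64(3.25130890052356)) [0.681 0.247 0.086] 0.12788702045164715 52.529746280450276
(441, -8) [0.672 0.246 0.086] 0.12179363694380758 55.60535125503241
[0.8051253  0.10361915 0.23383549] [-179.99482587    0.98903976  162.99920984]
```

```bash
cat > rec3.py <<'E'
from h import *
H=215.; hh=np.array([np.cos(np.radians(H)),np.sin(np.radians(H))]); ll=np.array([-hh[1],hh[0]])
rl=lambda d,z,s: np.r_[AX-d*hh+s*ll,z]
go(rl(.175,.22,-.042),H,5,.3)
grab_frame("scene"); B=[p for c,p in find("ball0","scene",n=10) if c>.3 and np.hypot(*(p[:2]-AX))>.06 and p[1]>0]
if not B:
    st=S(); grab_frame("wrist"); B=[p for c,p in find("ball0","wrist",st,n=10) if np.hypot(*(p[:2]-AX))>.06 and p[1]>0]
print("ball",B,np.round(S()["joint_pos"]),S()["t"])
b=(B[0] if B else np.array([.674,.247,.086]))[:2]-AX; print("d,s",-b@hh,b@ll)
for d,z in((.155,.071),(.083,.071),(.083,.1)):
    for p in(8,-15): q=robot.inverse_kinematics(*sp(rl(d,z,-.042),H,p)); print(d,z,p,None if q is None else np.round(q))
E
python3 rec3.py
```

```text
ball [array([0.671 , 0.2505, 0.0861])] [-15.  38. -18.  66.  10.  57.  94.] 148.3
d,s 0.11576403441965356 -0.04712248226574317
0.155 0.071 8 [-13.  41. -18.  81.  12.  36.  92.]
0.155 0.071 -15 [-19.  55. -15.  56.  13.  69.  93.]
0.083 0.071 8 [-10.  35. -19.  92.  12.  31.  93.]
0.083 0.071 -15 [-17.  48. -15.  71.  13.  62.  92.]
0.083 0.1 8 [-10.  33. -19.  91.  11.  34.  93.]
0.083 0.1 -15 [-17.  46. -16.  70.  12.  65.  92.]
```

```bash
cat > rec4.py <<'E'
from h import *
H=215.; hh=np.array([np.cos(np.radians(H)),np.sin(np.radians(H))]); ll=np.array([-hh[1],hh[0]])
s=-.045; P=8
rl=lambda d,z: np.r_[AX-d*hh+s*ll,z]
go(rl(.150,.1),H,P,.25); go(rl(.144,.077),H,P,.08); f0=S()["contact_force"]; z=.077
while z>.066:
    z-=.0015; go(rl(.144,z),H,P,.04); f=S()["contact_force"]-f0
    if f[2]>2: break
print("z",z,np.round(f,1))
d=.144
for v in(.118,.108,.102,.097,.093,.090,.087,.0845,.082,.080):
    go(rl(v,z),H,P,.08); d=v; f=S()["contact_force"]-f0; fh=f[:2]@-hh; print(v,np.round(f,1))
    if fh>6: break
pic("scene","f1")
for p,dz in((4,.0),(0,.0005),(-3,.003),(-6,.006),(-10,.012),(-14,.02)): go(rl(d,z+dz),H,p,.04)
go(rl(d+.01,.20),H,-14,.15); robot.sleep(.1); st=S()
pic("wrist","f2"); print("W",[(c,*np.round(p,3)) for c,p in find("ball0","wrist",st,n=10)])
pic("scene","f3"); print("S",[(c,*np.round(p,3)) for c,p in find("ball0","scene",n=10)],st["tool_pos"],st["t"])
E
python3 rec4.py
```

```text
z 0.06949999999999999 [0.2 0.1 2.4]
0.118 [-1.4 -1.   1.7]
0.108 [-0.1 -0.2  2.9]
0.102 [-0.2 -0.2  3.3]
0.097 [-0.   0.3  2.2]
0.093 [0.5 0.4 3.9]
0.09 [ 0.3 -0.1  5.3]
0.087 [0.7 0.9 4. ]
0.0845 [1.  0.9 4.2]
0.082 [1.7 0.1 4. ]
0.08 [ 1.  -0.6  4.7]
W []
S [(0.58, np.float64(0.57), np.float64(0.136), np.float64(0.123)), (0.58, np.float64(0.62), np.float64(0.144), np.float64(0.144)), (0.41, np.float64(0.605), np.float64(0.174), np.float64(0.119)), (0.41, np.float64(0.591), np.float64(0.239), np.float64(0.085)), (0.38, np.float64(0.578), np.float64(0.161), np.float64(0.118))] [0.76365588 0.31279572 0.23419604] 156.2833
```

```bash
cat > ik.py <<'E'
from h import *
for H in(262,268,274,280):
    hh=np.array([np.cos(np.radians(H)),np.sin(np.radians(H))]); ll=np.array([-hh[1],hh[0]])
    for d,z,p in((.118,.0705,8),(.063,.0705,8),(.063,.09,-14),(.073,.2,-14)):
        q=robot.inverse_kinematics(*sp(np.r_[AX-d*hh-.021*ll,z],H,p)); print(H,d,p,None if q is None else np.round(q))
    for p in(0,12,22): q=robot.inverse_kinematics(*sp(np.r_[JC-.012*hh,.178],H,p)); print("pour",p,None if q is None else np.round(q))
E
python3 ik.py
```

```text
262 0.118 8 [ -1.  37. -38.  96.   5.  38. 138.]
262 0.063 8 [  5.  35. -40. 100.   3.  38. 143.]
262 0.063 -14 [-15.  38. -26.  90.  18.  55. 126.]
262 0.073 -14 [-15.  33. -28.  83.  15.  67. 127.]
pour 0 [  2.  29. -35.  92.   4.  55. 142.]
pour 12 [ 23.  32. -57.  95.   5.  49. 144.]
pour 22 [ 34.  36. -67.  98.   1.  45. 150.]
268 0.118 8 [  0.  36. -41.  97.   5.  40. 143.]
268 0.063 8 [  6.  35. -42. 100.   3.  40. 149.]
268 0.063 -14 [-15.  37. -28.  93.  18.  54. 130.]
268 0.073 -14 [-14.  31. -30.  86.  15.  66. 132.]
pour 0 [  3.  28. -36.  92.   3.  56. 148.]
pour 12 [ 28.  38. -67.  94.  14.  53. 142.]
pour 22 [ 36.  41. -73.  97.   7.  49. 150.]
274 0.118 8 [  2.  36. -43.  99.   4.  41. 149.]
274 0.063 8 [ 15.  41. -57. 101.  17.  43. 142.]
274 0.063 -14 [-14.  35. -29.  95.  19.  53. 134.]
274 0.073 -14 [-13.  30. -31.  89.  15.  65. 136.]
pour 0 [ 15.  34. -57.  93.  17.  59. 142.]
pour 12 [ 28.  38. -67.  94.  12.  56. 149.]
pour 22 None
280 0.118 8 [ 10.  41. -57. 100.  17.  44. 143.]
280 0.063 8 [ 21.  46. -68. 101.  27.  48. 139.]
280 0.063 -14 [-13.  34. -31.  98.  19.  52. 139.]
280 0.073 -14 [-12.  28. -33.  92.  15.  64. 141.]
pour 0 [ 21.  39. -67.  93.  24.  63. 141.]
pour 12 [ -58.   34.   64.   99.  -59.   81. -148.]
pour 22 [ -40.   27.   41.   99.  -56.   78. -149.]
```

```bash
cat > rec5.py <<'E'
from h import *
H=274.; hh=np.array([np.cos(np.radians(H)),np.sin(np.radians(H))]); ll=np.array([-hh[1],hh[0]])
s=-.028; P=8; z=.0702
rl=lambda d,z: np.r_[AX-d*hh+s*ll,z]
go(rl(.14,.2),H,0,.35); go(rl(.122,.095),H,P,.2); go(rl(.118,z),H,P,.08); f0=S()["contact_force"]
d=.118
for v in(.105,.095,.088,.083,.079,.075,.072,.069,.066,.064,.062):
    go(rl(v,z),H,P,.08); d=v; f=S()["contact_force"]-f0; fh=f[:2]@-hh; print(v,np.round(f,1))
    if fh>7: break
for p,dz in((4,.0),(0,.001),(-4,.005),(-8,.01),(-14,.02)): go(rl(d,z+dz),H,p,.04)
go(rl(d+.003,.20),H,-14,.15); robot.sleep(.1); st=S()
pic("wrist","g2"); W=find("ball0","wrist",st,n=10); print("W",[(c,*np.round(p,3)) for c,p in W],st["t"],st["tool_pos"])
pic("scene","g3"); print("S",[(c,*np.round(p,3)) for c,p in find("ball0","scene",n=10)])
E
python3 rec5.py
```

```text
0.105 [0.5 0.4 0.9]
0.095 [ 1.1 -0.9  1.6]
0.088 [0.7 0.3 2.1]
0.083 [0.5 0.4 2.4]
0.079 [0.9 1.4 4.1]
0.075 [0.2 1.9 1.9]
0.072 [0.5 2.8 2.8]
0.069 [0.7 2.  3. ]
0.066 [1.2 1.1 2.3]
0.064 [0.1 1.1 2.1]
0.062 [0.1 1.3 3. ]
W [] 164.2833 [0.56061452 0.34555145 0.23484644]
S [(0.44, np.float64(0.571), np.float64(0.133), np.float64(0.124)), (0.44, np.float64(0.576), np.float64(0.166), np.float64(0.12)), (0.41, np.float64(0.618), np.float64(0.145), np.float64(0.147)), (0.39, np.float64(0.605), np.float64(0.175), np.float64(0.119))]
```

Run:
```python
from h import *
st=S()
t=cv2.imread("pics/tip_b.png"); print("ref",t[100,290],t[150,340])
for n,cam in(("g2","wrist"),("g3","scene"),("f3","scene")):
    f=cv2.imread(f"pics/{n}.png").astype(int); b,g,r=f[...,0],f[...,1],f[...,2]
    m=((r-b>15)&(r-b<75)&(r>45)&(r<165)&(r-g>5)).astype(np.uint8)
    m=cv2.morphologyEx(m,cv2.MORPH_OPEN,np.ones((3,3)))
    k,_,s,c=cv2.connectedComponentsWithStats(m)
    for i in range(1,k):
        if (30<s[i,4]<2500):
            p=ray(c[i],.0865,cam,st); 
            if .4<p[0]<.95 and -.05<p[1]<.5: print(n,s[i],np.round(c[i]),p)
```

```text
ref [104 126 152] [113 138 165]
g2 [130   0   8  22  68] [133.  10.] [0.728 0.205 0.087]
g2 [462   0  42  42 916] [477.  14.] [0.442 0.187 0.087]
g2 [236  15   7  20  86] [239.  24.] [0.64  0.209 0.087]
g2 [401  74  29  29 451] [411.  85.] [0.487 0.246 0.087]
g2 [158  87  85  13 367] [200.  93.] [0.678 0.267 0.087]
g2 [401 117   5  18  66] [402. 125.] [0.489 0.281 0.087]
g2 [  0 124   8   9  46] [  3. 129.] [0.866 0.311 0.087]
g2 [396 136   8  39 165] [400. 156.] [0.487 0.311 0.087]
g2 [265 206  29  42 694] [279. 227.] [0.603 0.396 0.087]
g2 [279 263   9  51 290] [282. 289.] [0.598 0.474 0.087]
g2 [358 263   9  50 284] [363. 288.] [0.506 0.466 0.087]
g3 [370 174  30  15 292] [385. 182.] [0.558 0.18  0.087]
f3 [370 175  30  14 276] [384. 182.] [0.559 0.179 0.087]
f3 [ 362  221   71   38 1134] [397. 239.] [0.732 0.111 0.087]
```

Run:
```python
from h import *
st=S(); print("411,85",ray((411,85),.015,"wrist",st),ray((477,14),.015,"wrist",st))
grab_frame("side"); print("side",[(c,*np.round(p,3)) for c,p in find("ball0","side",n=6)]); 
grab_frame("wrist"); print("w",[(c,*np.round(p,3)) for c,p in find("ball0","wrist",st,n=6)],find("lid_knob","side"),S()["t"])
f=cv2.imread("pics/g2.png"); print(f[78:96:6,398:428:6].tolist()); print(f[0:40:10,462:504:8].tolist())
```

```text
411,85 [0.467 0.243 0.015] [0.41  0.169 0.015]
side [(0.61, np.float64(0.534), np.float64(0.182), np.float64(0.085))]
w [] [(0.82, array([0.5812, 0.4093, 0.0354]))] 164.7333
[[[65, 68, 72], [108, 123, 134], [107, 122, 134], [111, 125, 138], [109, 124, 135]], [[65, 68, 71], [110, 123, 135], [109, 123, 136], [107, 122, 133], [174, 199, 204]], [[65, 67, 71], [110, 124, 136], [108, 122, 133], [172, 196, 203], [173, 197, 203]]]
[[[55, 53, 46], [105, 119, 131], [109, 123, 134], [103, 117, 128], [103, 118, 128], [100, 113, 124]], [[57, 55, 51], [106, 120, 131], [103, 117, 128], [109, 123, 134], [107, 122, 134], [158, 179, 195]], [[63, 62, 59], [105, 119, 130], [101, 115, 125], [163, 185, 197], [167, 190, 198], [164, 187, 196]], [[83, 88, 92], [104, 118, 129], [166, 188, 198], [164, 186, 198], [159, 183, 196], [162, 184, 196]]]
```

```bash
cat > rec6.py <<'E'
from h import *
np.set_printoptions(suppress=True,linewidth=150)
robot.move_joints([-20,12,-6,105,0,70,-130]); st=S(); print(np.round(st["tool_pos"],3),np.round(st["ee_rot"]),st["t"])
grab_frame("side"); print([(c,*np.round(p,3)) for c,p in find("ball0","side",n=6)])
for H in(-32,-26,-20):
    hh=np.array([np.cos(np.radians(H)),np.sin(np.radians(H))]); ll=np.array([-hh[1],hh[0]])
    for d,z,p in((.11,.1,8),(.108,.0705,8),(.062,.0705,8),(.062,.09,-14),(.065,.2,-14)):
        q=robot.inverse_kinematics(*sp(np.r_[AX-d*hh+.022*ll,z],H,p)); print(H,d,p,None if q is None else np.round(q))
    for p in(0,12,22): q=robot.inverse_kinematics(*sp(np.r_[JC-.012*hh,.178],H,p)); print("pour",p,None if q is None else np.round(q))
E
python3 rec6.py
```

```text
[0.462 0.177 0.28 ] [176.   6. -14.] 168.5667
[(0.52, np.float64(0.536), np.float64(0.184), np.float64(0.083)), (0.39, np.float64(0.622), np.float64(0.142), np.float64(0.14))]
-32 0.11 8 [ -20.   23.   -8.  107.  -20.   64. -140.]
-32 0.108 8 [ -20.   25.   -9.  109.  -20.   61. -139.]
-32 0.062 8 [ -18.   27.   -7.  105.  -19.   63. -136.]
-32 0.062 -14 [ -41.   21.    8.  115.   -7.   44. -151.]
-32 0.065 -14 [ -51.   13.   19.  110.   -7.   58. -151.]
pour 0 [ -18.   19.   -5.  102.  -12.   69. -139.]
pour 12 [ -14.   23.   -3.   95.  -20.   82. -133.]
pour 22 [ -12.   28.   -1.   89.  -25.   92. -129.]
-26 0.11 8 [ -20.   22.   -9.  109.  -18.   65. -135.]
-26 0.108 8 [ -19.   24.   -9.  110.  -18.   62. -134.]
-26 0.062 8 [ -17.   26.   -7.  106.  -17.   65. -131.]
-26 0.062 -14 [ -30.   20.   -5.  117.    0.   44. -151.]
-26 0.065 -14 [ -29.   12.   -7.  111.   -0.   58. -151.]
pour 0 [ -17.   19.   -5.  102.  -11.   71. -134.]
pour 12 [ -14.   23.   -3.   95.  -18.   83. -128.]
pour 22 [ -12.   28.   -1.   88.  -22.   94. -125.]
-20 0.11 8 [ -19.   21.   -9.  110.  -16.   67. -129.]
-20 0.108 8 [ -19.   23.   -9.  111.  -16.   63. -128.]
-20 0.062 8 [ -17.   26.   -7.  106.  -15.   66. -126.]
-20 0.062 -14 [ -26.   19.   -8.  119.    1.   43. -145.]
-20 0.065 -14 [ -26.   10.   -9.  113.   -0.   58. -144.]
pour 0 [ -17.   18.   -5.  103.   -9.   72. -128.]
pour 12 [ -14.   24.   -4.   94.  -15.   85. -123.]
pour 22 [ -12.   29.   -2.   88.  -20.   96. -121.]
```

```bash
cat > rec7.py <<'E'
from h import *
H=-28.; hh=np.array([np.cos(np.radians(H)),np.sin(np.radians(H))]); ll=np.array([-hh[1],hh[0]])
s=.025; P=8; z=.0702
rl=lambda d,z: np.r_[AX-d*hh+s*ll,z]
go(rl(.11,.16),H,P,.3); go(rl(.106,.085),H,P,.25); go(rl(.104,z),H,P,.08); f0=S()["contact_force"]
for v in(.09,.08,.073,.068,.064,.061):
    go(rl(v,z),H,P,.09); d=v; f=S()["contact_force"]-f0; print(v,np.round(f,1))
    if f[:2]@-hh>8: break
for p,dz in((3,.0),(-4,.006),(-12,.02)): go(rl(d,z+dz),H,p,.05)
go(rl(d+.002,.19),H,-12,.15); st=S()
grab_frame("wrist"); W=[(c,*np.round(p,3)) for c,p in find("ball0","wrist",st,n=10)]; print("W",W,st["t"],st["tool_pos"])
E
python3 rec7.py
```

```text
0.09 [-1.5 -1.1  1. ]
0.08 [-1.4  1.2  0.5]
0.073 [-1.1  2.9  2.3]
0.068 [-2.3  3.5  2.3]
0.064 [-1.8  3.5  3. ]
0.061 [-2.7  4.1  4.1]
W [(0.86, np.float64(0.475), np.float64(0.217), np.float64(0.19))] 173.5083 [0.43821409 0.26011894 0.22994589]
```

```bash
cat > fin1.py <<'E'
from h import *
H=-28.; hh=np.array([np.cos(np.radians(H)),np.sin(np.radians(H))])
P=lambda z:np.r_[JC-.010*hh,z]
go(P(.20),H,-11,.15); go(P(.180),H,0,.08)
for p in(6,12,20): go(P(.180),H,p,.08)
robot.sleep(.35); grab_frame("wrist"); st=S(); print("W",find("ball0","wrist",st,n=3),st["t"])
go(P(.24),H,5,.25)
M=np.array([.479,-.368]); my=-14.5; h=np.array([np.cos(np.radians(my)),np.sin(np.radians(my))])
L=lambda z:np.r_[M+.0975*h,z]
robot.move_to(*sp(L(.05),my,0)); f0=S()["contact_force"]
go(L(.016),my,0,.12); z=.016
while z>-.012:
    z-=.0025; go(L(z),my,0,.05); f=S()["contact_force"]-f0
    if f[2]>2.5: break
print("z",z,f,S()["t"])
robot.set_gripper(.5,20); p=S()["tool_pos"]; robot.movel([p[0],p[1],.17],vel=.25)
grab_frame("scene"); print(find("lid_knob","scene"),find("scoop_grip","scene"),find("scoop_lip","scene"),[(c,*np.round(p,3)) for c,p in find("ball0","scene",n=10)],S()["t"],S()["joint_pos"])
E
python3 fin1.py
```

```text
W [] 175.975
z 0.0034999999999999983 [-2.4923322   1.36849257  3.52701046] 180.275
[(0.95, array([0.581 , 0.4103, 0.0415]))] [(0.67, array([ 0.4504, -0.3585,  0.0689]))] [(0.96, array([ 0.5746, -0.3954,  0.0057]))] [(0.61, np.float64(0.607), np.float64(0.115), np.float64(0.146)), (0.59, np.float64(0.57), np.float64(0.135), np.float64(0.124)), (0.5, np.float64(0.621), np.float64(0.145), np.float64(0.144)), (0.49, np.float64(0.581), np.float64(0.162), np.float64(0.121)), (0.38, np.float64(0.603), np.float64(0.175), np.float64(0.119)), (0.32, np.float64(0.548), np.float64(0.134), np.float64(0.09))] 181.85 [ 18.95086435  30.2196336   18.50065514  97.24548141  -3.53545091
  68.99647875 -66.48674107]
```

```bash
cat > fin2.py <<'E'
from h import *
K=np.array([.581,.4098]); J=[.603,.1448]
robot.move_joints([-12,8,0,92,0,80,30])
robot.move_to([*K,.13],[180,0,180]); print(S()["t"])
grab_frame("scene"); k=find("lid_knob","scene"); print(k)
robot.movel([*K,.046],vel=.15); print(np.round(S()["contact_force"],1))
robot.set_gripper(0,30); print(S()["opening"],S()["t"])
robot.movel([*K,.27],vel=.25); robot.movel([*J,.26],vel=.25); robot.movel([*J,.222],vel=.12)
f0=S()["contact_force"]; z=.222
while z>.207:
    z-=.002; robot.movel([*J,z],vel=.05); f=S()["contact_force"]-f0
    if f[2]>3: break
print("z",z,np.round(f,1),S()["t"])
E
python3 fin2.py
```

```text
185.3083
[(0.83, array([0.5829, 0.4139, 0.0402]))]
[-0.2 -0.1 -0.2]
0.3575327375536628 186.5167
z 0.212 [-2.5 -0.1  8.3] 190.5
```

Run:
```python
from h import *
robot.set_gripper(.6,20); robot.movel([.603,.1448,.30],vel=.25)
for c in("scene","side"):
    grab_frame(c); print(c,find("lid_knob",c),find("ball0",c,n=3),find("clamp_post",c))
grab_frame("scene");print(find("scoop_grip","scene"),find("scoop_lip","scene"),find("bottle_a","scene",n=2),S()["t"])
```

```text
scene [(0.81, array([0.6029, 0.1478, 0.2032]))] [] [(0.68, array([0.6047, 0.1439, 0.0852]))]
side [(0.76, array([0.6047, 0.1476, 0.2018]))] [] [(0.78, array([0.4713, 0.1743, 0.1264]))]
[(0.56, array([ 0.4519, -0.3581,  0.0707]))] [(0.98, array([ 0.575 , -0.3953,  0.0076]))] [(0.92, array([ 0.6871, -0.3281,  0.0028])), (0.7, array([0.6713, 0.4121, 0.0021]))] 192.2917
```

```bash
python3 -c "
from h import *
print(robot.finish_job())"
```

```text
the job is handed in; nothing more can be done
None
```

I handed the job in at about 192 s of the 208 s limit, with the jar clamped tight, all nine balls judged to be in it, the lid seated, the scoop on its mat and the bottles in place; one ball spilled onto the mill during pouring and I recovered it with the scoop, and the scoop's handle passed very close to the vial rack while I did.

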